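Finish the stone weight pile on a curing glue joint

TASK

A glued joint is curing under the grey foot stone, whose top slopes. Take the reddish wedge stone off the sloping drain rack and lay it, thick end over the low end of the slope, squarely on the middle of the foot stone so that the wedge's top comes out level, let go of it and see that it stays; then set the pale cap stone, flat side down, on the middle of the wedge. Set the stones down without dropping them, do not shift the foot stone, and leave the other things on the bench alone.

Things in the scene. Friction and masses are not known exactly. Their poses are not given: they have to be found in the camera images.
- foot_stone: Grey sawn stone, loose, 1.2 kg, 100 (x) x 76 (y) mm, on the round curing plate. Origin: centre of its flat underside, z up. Its flat top slopes 12 degrees and is lowest at its +x end: 50 mm above the underside at the centre, about 60 mm at the -x end, 40 mm at +x. Not to be shifted.
- foot_top (a point): Centre of the foot stone's sloping top face, 50 mm above its underside; axes as the foot stone's.
- wedge_stone: Reddish wedge, about 0.32 kg, 80 (x) x 46 (y) mm; flat sides at y = +-23 mm for x -28 to 30 mm: grip there. Origin: underside centre. z = normal of the flat top, which is at z = 40 mm; underside slopes 12 deg, z = -0.21 x: thick (48 mm) at +x, thin (32) at -x. With axes parallel to the foot stone's its top is level. Starts on the rack, thick end uphill, z leaning 42 deg from vertical, downhill.
- wedge_top (a point): Centre of the wedge stone's top face, 40 mm along its z axis from its origin; axes as the wedge stone's. The wedge's underside centre belongs on the middle of the foot's top.
- cap_stone: Pale stone, flat underside, rough hump on top, about 0.14 kg, 62 (x) x 40 (y) x 45 (z) mm; flat sawn sides at y = -20 and +20 mm, for x from -18 to +19 mm and 3 to 29 mm above the underside: grip here. Origin: centre of the underside, z up. It stands on the bench, flat side down.
- drain_rack: White plastic rack, fixed, foot 122 (x) x 112 (y) mm. Its slotted board rises at 30 degrees towards the rack's +x (roughly away from the robot) from a 10 mm lip at the low end; top of the board 24 mm above the bench at the lip, 81 mm at the high end. Origin: centre of the underside.
- cure_plate: Round aluminium plate, fixed, 156 mm across, with a cork pad and two glued white ceramic discs (128 mm across) on it, whose top is 20 mm above the bench. Carries the foot stone. Origin: centre of the underside.
- vial_1: Small white plastic bottle, 36 mm across, 75 mm high; bystander, origin at its underside.
- vial_2: Small white plastic bottle, 37 mm across, 85 mm high; bystander, origin at its underside.
- vial_3: Small white plastic bottle, 36 mm across, 75 mm high; bystander, origin at its underside.
- loose_cap: Blue screw cap, 53 mm across, 26 mm high; bystander.
Things that resemble listed ones, but are neither listed nor needed, are in the scene too. What is meant by the wedge_stone is not red, and is the larger of those in its own colour.

How it is judged (in metres and radians):
On the way:
1. the wedge stone lies on the foot stone with its top level, let go, before the cap stone is put on it (horizontal distance between wedge_stone and foot_top below 0.02 m and distance between wedge_stone and foot_top below 0.022 m and angle between wedge_stone's own z axis and vertical below 0.105 rad and contact force between wedge_stone and foot_stone above 0.5 N and contact force between wedge_stone and the fingers below 0.05 N and linear speed of wedge_stone below 0.02 m/s and contact force between cap_stone and wedge_stone below 0.05 N), for 0.3 s.
At the end, for the whole second after the job is handed in: Wedge rests on the foot stone within 20 mm of its top's middle, wedge top level within 6 degrees; cap rests flat side down (within 8 degrees) within 18 mm of the middle of the wedge's top; foot stone within 15 mm of its start; all released and at rest (horizontal distance between wedge_stone and foot_top below 0.02 m and distance between wedge_stone and foot_top below 0.022 m and angle between wedge_stone's own z axis and vertical below 0.105 rad and contact force between wedge_stone and foot_stone above 0.5 N and contact force between each of wedge_stone, cap_stone and the fingers below 0.05 N and linear speed of each of wedge_stone, cap_stone below 0.02 m/s and horizontal distance between cap_stone and wedge_top below 0.018 m and distance between cap_stone and wedge_top below 0.02 m and angle between cap_stone's own z axis and vertical below 0.14 rad and contact force between cap_stone and wedge_stone above 0.3 N and distance of foot_stone from where it was at the start of the episode below 0.015 m); the robot touches nothing.
It fails at once if the foot stone is shifted by more than 15 mm (distance of foot_stone from where it was at the start of the episode above 0.015 m).
It fails at once if the wedge stone is dropped from a height (falls unheld faster than 0.6 m/s, about 2 cm) (linear speed of wedge_stone above 0.6 m/s and contact force between wedge_stone and the fingers below 0.05 N).
It fails at once if the cap stone is dropped from a height (falls unheld faster than 0.6 m/s, about 2 cm) (linear speed of cap_stone above 0.6 m/s and contact force between cap_stone and the fingers below 0.05 N).
It fails at once if a bystander (any of the three vials or the blue cap) is pushed by more than 25 mm (distance of any of vial_1, vial_2, vial_3, loose_cap from where it was at the start of the episode above 0.025 m).
It also fails if it takes over 64 s, if anything falls off the work surface, if the arm or the gripper's body presses on something with over 40 N, if the wrist force passes 120 N, or if a joint passes its speed limit or range.

ROBOT

A 6-joint arm with a two-finger parallel gripper is mounted at the origin on a cart in front of the work surface, level with it; the furniture and walls round the work are solid. World frame = base frame: x ahead of the robot, y to its left, z up, the work surface at z = 0. Lengths are in mm, angles in rad, forces in N, time in s.
With the tool pointing down it reaches from about 325 to 850 mm from the base axis. Payload 4.4 kg.
Tool frame: the origin (TCP) lies between the finger pads; the fingertips stand 8 mm ahead of it and the grasp point (between the pads) lies 11 mm behind it (manip.tip_extent is the distance from the TCP to the fingertips, in mm); z points along the fingers, y is the direction in which the jaws open and shut (so a half turn about z gives the same grasp; the last joint's range is limited). The gripper opens to 94 mm and grips with 3 to 60 N. Pads are 16 mm wide; open, the fingers measure 119 mm over their backs; the gripper's body (75 mm by 177 mm) begins 78 mm behind the grasp point.
Start: joints at [-1.399, 0.207, 1.542, -0, 1.393, -0.15], TCP at [182.391, -545.308, 213.447] pointing down, gripper open.
Joint ranges: [-2.73, 2.73], [-0.86, 2.22], [0.23, 2.46], [-1.11, 4.25], [0.08, 2.63], [-2.82, 2.82]. Speed limits (rad/s): [2.79, 2.79, 3.14, 3.14, 3.14, 3.14].

INTERFACE

Orientations are given as a unit quaternion [w, x, y, z].
In Python, from bench import read_state, imaging, workorder, manip gives the robot as it stands.
- The arm moves only by the tool servo_tool, never from a script. Its argument "plan" is a list of rows, each an object of numbers: "dx", "dy", "dz": the shift along the tool's x, y, z in mm; "ax", "ay", "az": the turn, a rotation vector about the tool's x, y, z in degrees. In form: [{"dx": .., "dy": .., "dz": .., "ax": .., "ay": .., "az": ..}, ...]. A call has 1 to 10 rows; each row shifts and turns the commanded pose from where the row before left it, along the tool's axes as they then stand; what a row does not reach is not made up. A row lasts 1/10 s, in which the tool goes at most 50 mm and 8.59 degrees, less where a joint would pass 70% of its speed; a pose out of reach is approached as far as the arm can. A call is refused whole if a number of a shift passes 50 or a number of a turn 8.59, either way. A call with a gripper value outside its range is refused whole. "claw" is the closure, from 0 (fully open) to 1 (shut), set as the call begins (left out, the last holds). The fingers move at their own pace and stop on an object; the grip force is fixed at half the most. Time passes only in rows, so rows that do not move let the fingers close. It gives the time, the measured TCP pose, the force and the opening at its end, in the units of the state.
- read_state(): the state, without advancing time (a new reading comes with each control period).
- imaging.get_image(name): name is "side" or "top"; returns the picture (420x560x3 uint8, blue, green, red); there is no depth.
- imaging.camera_model(name): a dict with "camera_matrix" (3x3 intrinsics, pixels), "eye" and "rotation" of the camera in the world. Camera axes: x right, y up, looking along -z (the intrinsics and any distortion apply to the point x, -y, -z); pixel columns grow to the right and rows downward; lengths in mm; the calibration is good to about 2 mm. A picture is of the moment at which its call begins. camera_model takes no time and is no camera call.
- workorder.sign_off(): hands the job in, once; it reports no verdict.
The state is a dict: "time": time; "joint_pos": joint angles; "qd": joint speeds; "tau": joint torques, N m; "position": TCP position; "tcp_rot": TCP orientation; "contact_force": force on the tool from outside, world axes, zero at the start; "wrist_torque": the same for the moment, N m; "width": opening from 0.0 (shut) to 1.0 (fully open).
Only numpy, scipy, OpenCV 4.12 (cv2) and the standard library are available. Lean on these libraries where they do the work, as an engineer would, in place of code of your own. Each camera call takes 0.05 s, during which the arm holds its last target.

## Working session

There is one attempt and no reset: what is moved stays moved. The work goes in short steps, Python scripts to look and compute and a tool call to move; the robot and the scene stay as the last step left them, time stands still between calls to the robot, and variables do not carry over. Pictures are saved under pics/ and viewed, and the job is handed in when it is done.

Besides the shell and the picture viewer there is one more tool, called after "Call:" as name(argument=value, ...) on one line, values as JSON. servo_tool: Moves the arm, as the interface text tells. Its arguments: {"type":"object","properties":{"plan":{"type":"array"},"claw":{"type":"number"}},"required":["plan"]}

```bash
ls; mkdir -p pics
python3 - <<'E'
from bench import read_state, imaging, workorder, manip
import cv2, numpy as np
np.set_printoptions(suppress=True,precision=4)
for n in ("side","top"):
    cv2.imwrite(f"pics/{n}0.png",imaging.get_image(n)); print(n,imaging.camera_model(n))
print(read_state()); print([a for a in dir(manip) if a[0]!='_'])
E
```

```text
pics
side {'camera_matrix': array([[533.3002,   0.    , 285.0252],
       [  0.    , 533.3002, 212.9156],
       [  0.    ,   0.    ,   1.    ]]), 'eye': array([  256.2338, -1225.3445,   628.5332]), 'rotation': array([ 0.8343,  0.544 , -0.0523, -0.0725])}
top {'camera_matrix': array([[479.4309,   0.    , 280.3838],
       [  0.    , 479.4309, 210.179 ],
       [  0.    ,   0.    ,   1.    ]]), 'eye': array([ 353.8254,   -8.6202, 1378.6741]), 'rotation': array([ 0.7068,  0.0363, -0.0318, -0.7057])}
{'time': 0.1, 'joint_pos': array([-1.3985,  0.2073,  1.5428, -0.    ,  1.3935, -0.1505]), 'qd': array([-0.0005, -0.0012, -0.0044,  0.001 ,  0.0009, -0.0003]), 'tau': array([ -0.001 , -37.1868, -28.2293,   0.0699,   0.0311,  -0.0001]), 'position': array([ 182.2582, -544.5975,  212.4103]), 'tcp_rot': array([-0.001 ,  0.987 ,  0.1607, -0.    ]), 'contact_force': array([-0.5039,  0.0625, -1.0232]), 'wrist_torque': array([ 0.0462,  0.0163, -0.0521]), 'width': 0.9992879887098557}
['Unreachable', 'tip_extent']
```

View pics/side0.png

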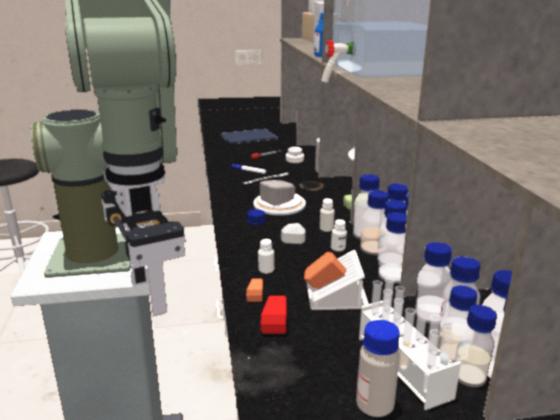

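View pics/top0.png

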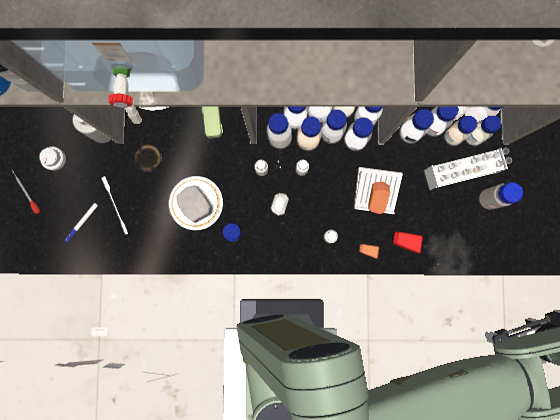

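```bash
cat > h.py <<'E'
import cv2, numpy as np
from scipy.spatial.transform import Rotation as R
from bench import read_state, imaging, workorder, manip
np.set_printoptions(suppress=True,precision=2)
def rot(q): return R.from_quat([q[1],q[2],q[3],q[0]])
CM={n:imaging.camera_model(n) for n in("side","top")}
def ray(n,u,v):
    c=CM[n];K=c["camera_matrix"]
    d=np.array([(u-K[0,2])/K[0,0],-(v-K[1,2])/K[1,1],-1.])
    d=rot(c["rotation"]).apply(d); return c["eye"],d/np.linalg.norm(d)
def onz(n,u,v,z):
    e,d=ray(n,u,v); return e+d*(z-e[2])/d[2]
def proj(n,p):
    c=CM[n];K=c["camera_matrix"]
    q=rot(c["rotation"]).inv().apply(np.asarray(p,float)-c["eye"])
    q=np.atleast_2d(q); return np.c_[K[0,0]*q[:,0]/-q[:,2]+K[0,2],K[1,1]*-q[:,1]/-q[:,2]+K[1,2]]
def tri(uv1,uv2):
    e1,d1=ray("side",*uv1);e2,d2=ray("top",*uv2)
    A=np.c_[d1,-d2];s=np.linalg.lstsq(A,e2-e1,rcond=None)[0]
    p,q=e1+s[0]*d1,e2+s[1]*d2; return (p+q)/2,np.linalg.norm(p-q)
def crop(img,u0,v0,u1,v1,s): return cv2.resize(img[v0:v1,u0:u1],None,fx=s,fy=s,interpolation=cv2.INTER_CUBIC)
E
python3 - <<'E'
from h import *
t=cv2.imread("pics/top0.png");s=cv2.imread("pics/side0.png")
a=crop(t,340,155,440,265,5); b=crop(t,155,165,255,250,5)
cv2.imwrite("pics/c1.png",a);cv2.imwrite("pics/c2.png",b)
cv2.imwrite("pics/c3.png",crop(s,230,230,370,340,5));cv2.imwrite("pics/c4.png",crop(s,230,165,350,260,6))
cv2.imwrite("pics/c5.png",crop(t,240,150,350,250,6))
for n,u,v,z in (("top",380,197,60),("top",369,251,10),("top",194,204,70),("top",280,204,30)): print(u,v,onz(n,u,v,z))
E
```

```text
380 197 [ 518.21 -275.82   60.  ]
369 251 [ 369.84 -251.94   10.  ]
194 204 [497.01 237.2   70.  ]
280 204 [501.68   1.08  30.  ]
```

View pics/c1.png

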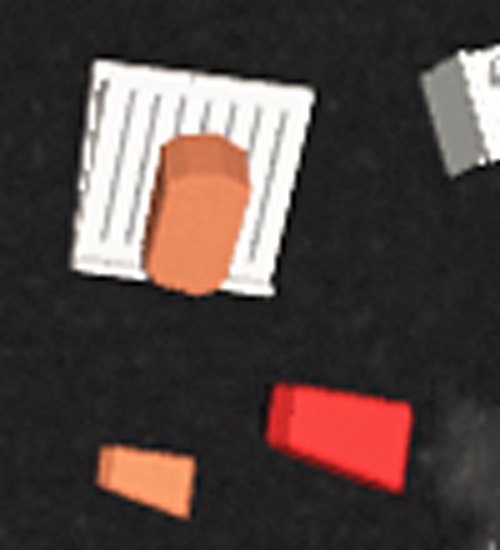

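View pics/c2.png

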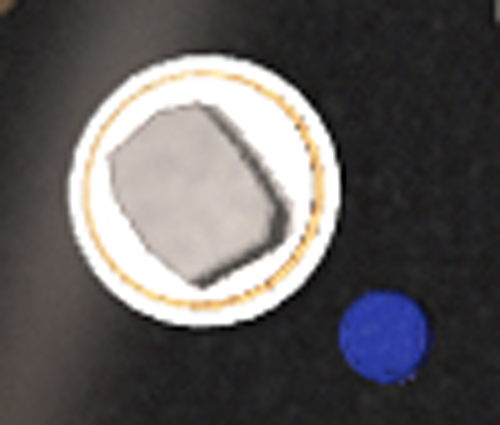

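View pics/c3.png

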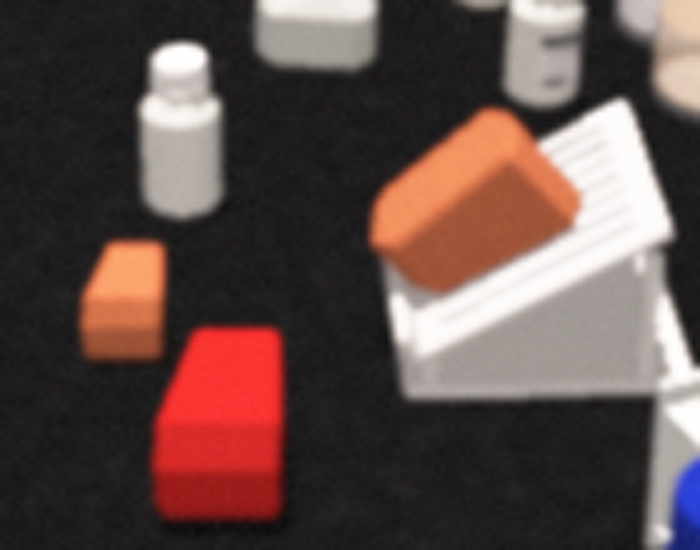

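View pics/c4.png

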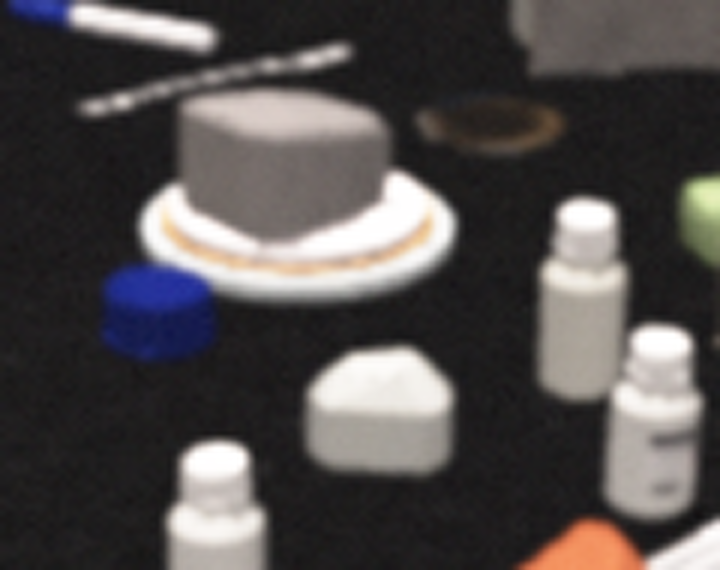

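View pics/c5.png

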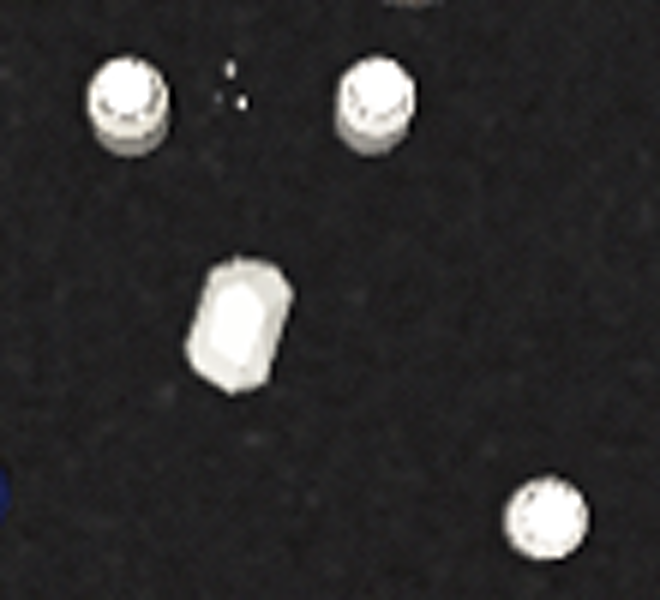

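Run:
```python
from h import *
t=cv2.imread("pics/top0.png");s=cv2.imread("pics/side0.png")
f=lambda im,g:np.clip((im/255.)**g*255,0,255).astype(np.uint8)
def pair(n,a,sa,b,sb):
    A=crop(t,*a,sa);B=crop(s,*b,sb)
    h=max(A.shape[0],B.shape[0]);P=lambda I:cv2.copyMakeBorder(I,0,h-I.shape[0],0,4,cv2.BORDER_CONSTANT)
    o=np.hstack([P(A),P(B)]);print(n,o.shape);cv2.imwrite(n,o)
pair("pics/d1.png",(170,175,220,230),7,(252,170,306,215),8)
pair("pics/d2.png",(365,175,395,220),11,(298,245,352,295),8)
```

```text
pics/d1.png (385, 790, 3)
pics/d2.png (495, 770, 3)
```

View pics/d1.png

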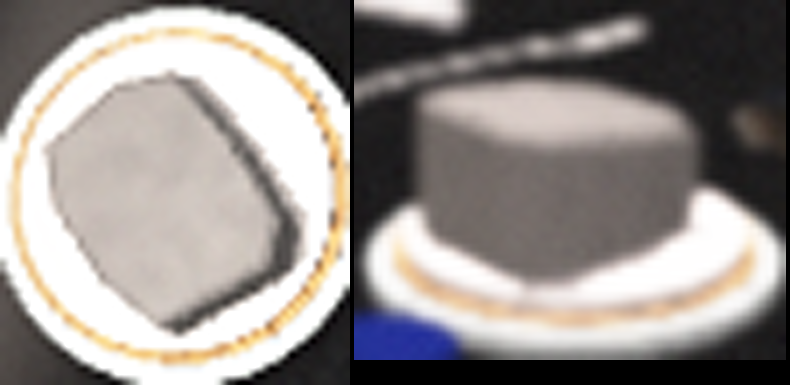

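View pics/d2.png

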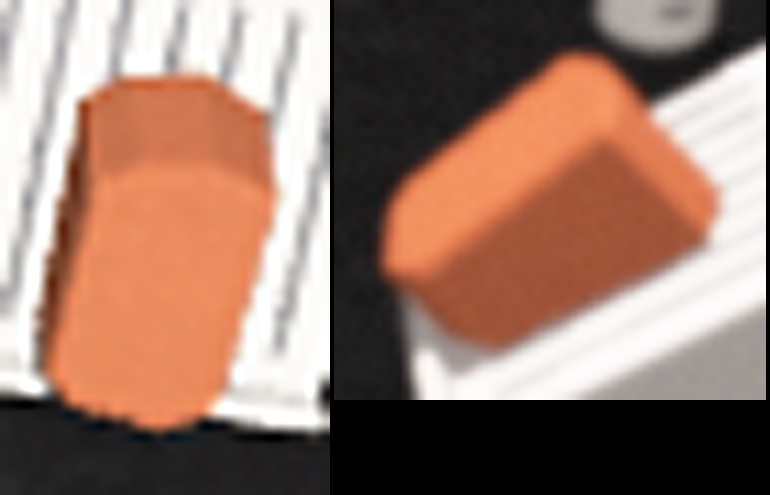

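```bash
cat >> h.py <<'E'
def onplane(n,uv,p0,nrm):
    out=[]
    for u,v in uv:
        e,d=ray(n,u,v); out.append(e+d*(np.dot(np.asarray(p0)-e,nrm)/np.dot(d,nrm)))
    return np.array(out)
def contour(img,box,fn,S=8):
    c=crop(img,*box,S); m=fn(c).astype(np.uint8)*255
    m=cv2.morphologyEx(m,cv2.MORPH_OPEN,np.ones((9,9),np.uint8)); m=cv2.morphologyEx(m,cv2.MORPH_CLOSE,np.ones((9,9),np.uint8))
    k,_=cv2.findContours(m,cv2.RETR_EXTERNAL,cv2.CHAIN_APPROX_NONE); k=max(k,key=cv2.contourArea)
    cv2.drawContours(c,[k],-1,(0,255,0),1)
    M=cv2.moments(k); f=lambda p:(np.asarray(p,float)+.5)/S-.5+np.array(box[:2])
    return f(k[:,0,:]),f([M['m10']/M['m00'],M['m01']/M['m00']]),c
def hsv(c):
    return [x.astype(int) for x in cv2.split(cv2.cvtColor(c,cv2.COLOR_BGR2HSV))]
E
python3 - <<'E'
from h import *
t=cv2.imread("pics/top0.png");s=cv2.imread("pics/side0.png")
print("foot top face",t[200,190],t[208,195],"plate",t[230,195],"dark",t[207,211])
for p in ((201,190),(200,186)): print(t[p])
print("wedge top: top",t[200,380],"end",t[186,380],"side-img top",s[268,318],"side",s[278,335],"end",s[268,342])
print("foot side img",s[184,277],s[195,277], "cap",t[204,280],t[212,285],s[236,292],s[226,292])
E
```

```text
foot top face [188 193 205] [186 193 203] plate [91 90 91] dark [80 82 86]
[190 196 207]
[182 189 198]
wedge top: top [ 95 140 236] end [ 81 120 211] side-img top [ 96 146 243] side [ 59  86 157] end [ 85 128 227]
foot side img [199 205 219] [101 104 113] cap [252 254 254] [21 18 21] [154 163 167] [247 250 251]
```

```bash
cat > meas.py <<'E'
from h import *
t=cv2.imread("pics/top0.png");s=cv2.imread("pics/side0.png")
print("FOOT")
g=lambda c:c[...,1].astype(int)
kt,ct,it=contour(t,(168,172,222,235),lambda c:(g(c)>140)&(g(c)<225)&(hsv(c)[1]<40))
ks,cs,is_=contour(s,(252,170,306,200),lambda c:(g(c)>155)&(g(c)<235)&(hsv(c)[1]<40))
cv2.imwrite("pics/e1.png",it);cv2.imwrite("pics/e2.png",is_)
p,e=tri(cs,ct);print(ct,cs,"tri",p,"gap",e)
# yaw iter
yaw=np.radians(50)
for _ in range(6):
    ax=np.array([np.cos(yaw),np.sin(yaw),0]);n=ax*np.sin(np.radians(12))+np.array([0,0,np.cos(np.radians(12))])
    c0=np.r_[p[:2],70]
    P=onplane("top",kt,c0,n)
    ex=ax*np.cos(np.radians(12))-np.array([0,0,np.sin(np.radians(12))]);ey=np.cross(n,ex)
    ab=np.c_[(P-c0)@ex,(P-c0)@ey]
    r=cv2.minAreaRect(ab.astype(np.float32));b=cv2.boxPoints(r)
    E=[b[1]-b[0],b[2]-b[1]];L=max(E,key=np.linalg.norm);a=np.arctan2(L[1],L[0]);a=(a+np.pi/2)%np.pi-np.pi/2
    yaw+=a; ctr=c0+ex*r[0][0]+ey*r[0][1]
print("yaw",np.degrees(yaw),"size",r[1],"ctr",ctr)
print("WEDGE")
org=lambda lo:(lambda c:(hsv(c)[1]>110)&(hsv(c)[0]<15)&(hsv(c)[2]>lo))
kt,ct,it=contour(t,(360,172,400,220),org(223))
ks,cs,is_=contour(s,(298,245,352,295),org(235))
cv2.imwrite("pics/e3.png",it);cv2.imwrite("pics/e4.png",is_)
p,e=tri(cs,ct);print(ct,cs,"tri",p,"gap",e)
# rack yaw from bottom-edge & top-edge corners
A=onz("top",340+95/5,155+60/5,81);B=onz("top",340+313/5,155+90/5,81);C=onz("top",340+73/5,155+268/5,30);D=onz("top",340+273/5,155+297/5,30)
for u,v in((A,B),(C,D)): d=u-v;print("rack yaw",np.degrees(np.arctan2(d[1],d[0]))-90,np.linalg.norm(d),u,v)
yaw=np.radians(-8);th=np.radians(42)
for _ in range(6):
    ax=np.array([np.cos(yaw),np.sin(yaw),0]);z=np.array([0,0,1.])
    n=-ax*np.sin(th)+z*np.cos(th);ex=ax*np.cos(th)+z*np.sin(th);ey=np.cross(n,ex)
    P=onplane("top",kt,p,n);ab=np.c_[(P-p)@ex,(P-p)@ey]
    r=cv2.minAreaRect(ab.astype(np.float32));b=cv2.boxPoints(r)
    E=[b[1]-b[0],b[2]-b[1]];L=max(E,key=np.linalg.norm);a=np.arctan2(L[1],L[0]);a=(a+np.pi/2)%np.pi-np.pi/2
    print("resid",np.degrees(a),r[1]); yaw+=a*.7;ctr=p+ex*r[0][0]+ey*r[0][1]
print("yaw",np.degrees(yaw),"top ctr",ctr,"origin",ctr-40*n)
print("CAP")
wh=lambda lo:(lambda c:(g(c)>lo))
kt,ct,it=contour(t,(265,188,295,222),wh(110));cv2.imwrite("pics/e5.png",it)
P=onplane("top",kt,[0,0,20],[0,0,1]);r=cv2.minAreaRect(P[:,:2].astype(np.float32));print(r, np.degrees(0)); print(cv2.boxPoints(r))
ks,cs,is_=contour(s,(276,218,310,248),lambda c:g(c)>80);cv2.imwrite("pics/e6.png",is_)
print(tri(cs,ct))
E
python3 meas.py; python3 -c "
import cv2,numpy as np
I=[cv2.imread(f'pics/e{i}.png') for i in range(1,7)]
def P(L):
    h=max(i.shape[0] for i in L); return np.hstack([cv2.copyMakeBorder(i,0,h-i.shape[0],0,5,0) for i in L])
a=P(I[:3]);b=P(I[3:]);w=max(a.shape[1],b.shape[1])
o=np.vstack([cv2.copyMakeBorder(x,0,5,0,w-x.shape[1],0) for x in(a,b)]);s=min(800/o.shape[1],600/o.shape[0]);cv2.imwrite('pics/e.png',cv2.resize(o,None,fx=s*.99,fy=s*.99))"
```

```text
FOOT
[192.07 202.87] [276.41 183.76] tri [500.42 242.91  68.27] gap 0.22340520804210942
yaw 35.79031052616539 size (73.45964050292969, 100.65448760986328) ctr [500.44 243.34  69.94]
WEDGE
[379.26 200.81] [318.96 264.43] tri [ 505.96 -270.15   77.41] gap 0.8074801028412991
rack yaw -7.921859843502958 120.06381973144836 [ 598.35 -215.58   81.  ] [ 581.8 -334.5   81. ]
rack yaw -8.242516532523823 113.64062084814631 [ 488.87 -209.65   30.  ] [ 472.58 -322.12   30.  ]
resid 1.1526695 (78.78646850585938, 43.255306243896484)
resid 0.5545635 (78.79605865478516, 43.34055709838867)
resid 0.26644567 (78.79879760742188, 43.38309860229492)
resid 0.12792261 (78.7996597290039, 43.40389633178711)
resid 0.061403397 (78.79998779296875, 43.41395950317383)
resid 0.029458605 (78.80012512207031, 43.418819427490234)
yaw -6.4652756683871155 top ctr [ 504.47 -270.07   76.07] origin [ 531.07 -273.09   46.35]
CAP
((503.7427978515625, 3.671112060546875), (42.063697814941406, 64.43486022949219), 72.78133392333984) 0.0
[[466.74  -6.88]
 [528.29 -25.96]
 [540.74  14.22]
 [479.2   33.3 ]]
(array([504.35,   3.06,  19.26]), np.float64(0.6571715871600106))
```

View pics/e.png

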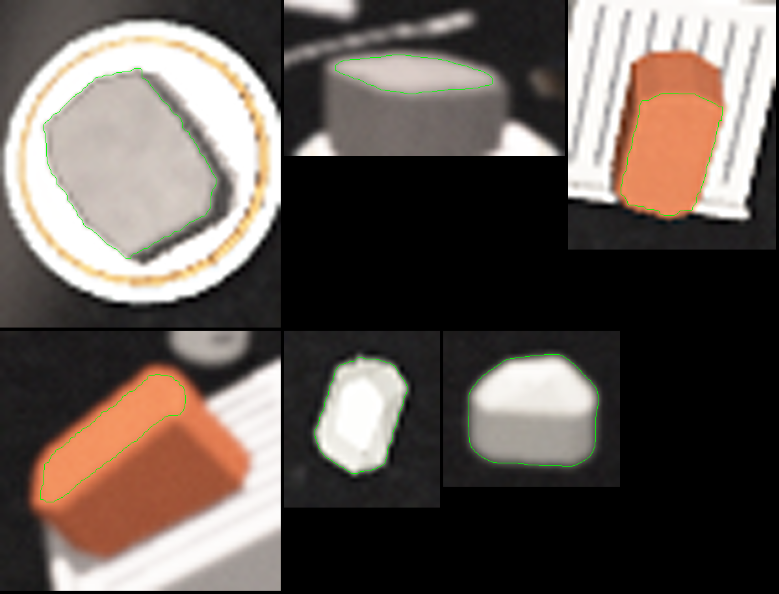

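```bash
cat >> h.py <<'E'
def frame(yawdeg,tiltdeg=0):
    "wedge/cap frame: columns x,y,z ; z leans tilt toward -x"
    return R.from_euler('z',yawdeg,degrees=True)*R.from_euler('y',-tiltdeg,degrees=True)
FLIP=R.from_euler('x',180,degrees=True)
def plan(p1,R1,N=1,p0=None,R0=None):
    s=read_state()
    p0=np.array(s["position"]) if p0 is None else p0
    R0=rot(s["tcp_rot"]) if R0 is None else R0
    w=(R0.inv()*R1).as_rotvec(); dp=np.asarray(p1)-p0
    print("t",s["time"],"p0",p0,"-> p1",np.asarray(p1),"total turn",np.degrees(w),"shift in tool0",R0.inv().apply(dp))
    Rk=R0
    for k in range(N):
        print("row",Rk.inv().apply(dp/N).round(1),np.degrees(w/N).round(2)); Rk=Rk*R.from_rotvec(w/N)
WO=np.array([531.1,-273.1,46.5]);WF=frame(-7,42)
FT=np.array([500.4,243.2,70.]);FY=35.5
CO=np.array([504.,3.3,0.]);CY=-17.2
E
python3 - <<'E'
from h import *
T=WF*FLIP
tcp=WO+WF.apply([2,0,13]); pre=WO+WF.apply([2,0,13+90])
print(tcp,pre,WF.as_matrix())
plan(pre,T,14)
E
```

```text
[ 523.94 -272.22   57.5 ] [ 464.17 -264.88  124.38] [[ 0.74  0.12 -0.66]
 [-0.09  0.99  0.08]
 [ 0.67  0.    0.74]]
t 0.1 p0 [ 182.26 -544.6   212.41] -> p1 [ 464.17 -264.88  124.38] total turn [-9.45 41.3  24.29] shift in tool0 [ 356.06 -175.66   88.48]
row [ 25.4 -12.5   6.3] [-0.68  2.95  1.74]
row [ 24.7 -13.4   7.5] [-0.68  2.95  1.74]
row [ 23.9 -14.2   8.5] [-0.68  2.95  1.74]
row [ 22.9 -15.    9.6] [-0.68  2.95  1.74]
row [ 22.  -15.8  10.6] [-0.68  2.95  1.74]
row [ 20.9 -16.6  11.5] [-0.68  2.95  1.74]
row [ 19.8 -17.4  12.3] [-0.68  2.95  1.74]
row [ 18.6 -18.1  13.1] [-0.68  2.95  1.74]
row [ 17.3 -18.8  13.8] [-0.68  2.95  1.74]
row [ 16.  -19.5  14.4] [-0.68  2.95  1.74]
row [ 14.7 -20.1  15. ] [-0.68  2.95  1.74]
row [ 13.3 -20.7  15.5] [-0.68  2.95  1.74]
row [ 11.8 -21.3  15.9] [-0.68  2.95  1.74]
row [ 10.3 -21.8  16.2] [-0.68  2.95  1.74]
```

Call:
servo_tool(plan=[{"dx": 20,"dy": -10},{"dx": 36,"dy": -18},{"dx": 36,"dy": -18},{"dx": 36,"dy": -18},{"dx": 36,"dy": -18},{"dx": 36,"dy": -18},{"dx": 36,"dy": -18},{"dx": 36,"dy": -18},{"dx": 36,"dy": -18},{"dx": 36,"dy": -18}], claw=0)

```text
validation failed for argument at $.pl...
```

Call:
servo_tool(plan=[{"ax": -0.9,"ay": 4.1,"az": 2.4},{"ax": -0.9,"ay": 4.1,"az": 2.4},{"ax": -0.9,"ay": 4.1,"az": 2.4},{"ax": -0.9,"ay": 4.1,"az": 2.4},{"ax": -0.9,"ay": 4.1,"az": 2.4},{"ax": -0.9,"ay": 4.1,"az": 2.4},{"ax": -0.9,"ay": 4.1,"az": 2.4},{"ax": -0.9,"ay": 4.1,"az": 2.4},{"ax": -0.9,"ay": 4.1,"az": 2.4},{"ax": -0.9,"ay": 4.1,"az": 2.4}])

```text
validation failed for argument at $.pl...
```

Run:
```python
from h import *
T=WF*FLIP
pre=WO+WF.apply([2,0,13+90])
plan(pre,T,4); print(read_state()["joint_pos"],read_state()["contact_force"])
cv2.imwrite("pics/s1.png",imaging.get_image("side"))
```

```text
t 0.1 p0 [ 182.26 -544.6   212.41] -> p1 [ 464.17 -264.88  124.38] total turn [-9.45 41.3  24.29] shift in tool0 [ 356.06 -175.66   88.48]
row [ 89.  -43.9  22.1] [-2.36 10.33  6.07]
row [ 78.6 -54.   35.3] [-2.36 10.33  6.07]
row [ 65.  -63.3  45.8] [-2.36 10.33  6.07]
row [ 48.9 -71.5  53.3] [-2.36 10.33  6.07]
[-1.4   0.21  1.54 -0.    1.39 -0.15] [-0.5   0.06 -1.02]
```

View pics/s1.png

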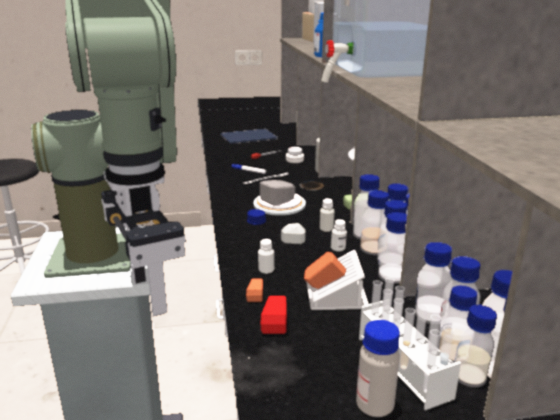

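The picture shows the arm still at its start: both calls were refused. I'll try again with all six numbers in each row.

Call:
servo_tool(plan=[{"dx": 20,"dy": -10,"dz": 0,"ax": 0,"ay": 0,"az": 0},{"dx": 36,"dy": -18,"dz": 0,"ax": 0,"ay": 0,"az": 0},{"dx": 36,"dy": -18,"dz": 0,"ax": 0,"ay": 0,"az": 0},{"dx": 36,"dy": -18,"dz": 0,"ax": 0,"ay": 0,"az": 0},{"dx": 36,"dy": -18,"dz": 0,"ax": 0,"ay": 0,"az": 0},{"dx": 36,"dy": -18,"dz": 0,"ax": 0,"ay": 0,"az": 0},{"dx": 36,"dy": -18,"dz": 0,"ax": 0,"ay": 0,"az": 0},{"dx": 36,"dy": -18,"dz": 0,"ax": 0,"ay": 0,"az": 0},{"dx": 36,"dy": -18,"dz": 0,"ax": 0,"ay": 0,"az": 0},{"dx": 36,"dy": -18,"dz": 0,"ax": 0,"ay": 0,"az": 0}], claw=0)

```text
time: 1.15
position: [454.9, -271.6, 213.2]
tcp_rot: [-0.0, 0.987, 0.161, -0.0]
contact_force: [-0.6, -0.8, -0.3]
width: 0.999
```

Call:
servo_tool(plan=[{"dx": 0,"dy": 0,"dz": 0,"ax": -0.9,"ay": 4.1,"az": 2.4},{"dx": 0,"dy": 0,"dz": 0,"ax": -0.9,"ay": 4.1,"az": 2.4},{"dx": 0,"dy": 0,"dz": 0,"ax": -0.9,"ay": 4.1,"az": 2.4},{"dx": 0,"dy": 0,"dz": 0,"ax": -0.9,"ay": 4.1,"az": 2.4},{"dx": 0,"dy": 0,"dz": 0,"ax": -0.9,"ay": 4.1,"az": 2.4},{"dx": 0,"dy": 0,"dz": 0,"ax": -0.9,"ay": 4.1,"az": 2.4},{"dx": 0,"dy": 0,"dz": 0,"ax": -0.9,"ay": 4.1,"az": 2.4},{"dx": 0,"dy": 0,"dz": 0,"ax": -0.9,"ay": 4.1,"az": 2.4},{"dx": 0,"dy": 0,"dz": 0,"ax": -0.9,"ay": 4.1,"az": 2.4},{"dx": 0,"dy": 0,"dz": 0,"ax": -0.9,"ay": 4.1,"az": 2.4}])

```text
time: 2.15
position: [453.8, -273.1, 213.4]
tcp_rot: [0.02, 0.933, -0.055, 0.356]
contact_force: [0.6, 0.4, -0.1]
width: 1.001
```

Run:
```python
from h import *
T=WF*FLIP
pre=WO+WF.apply([2,0,13+70])
plan(pre,T,4); print(read_state()["joint_pos"],read_state()["contact_force"])
cv2.imwrite("pics/s2.png",imaging.get_image("side"))
```

```text
t 2.15 p0 [ 453.83 -273.07  213.45] -> p1 [ 477.45 -266.51  109.52] total turn [-0.3   0.2   0.14] shift in tool0 [-52.37  -9.03  92.62]
row [-13.1  -2.3  23.2] [-0.08  0.05  0.03]
row [-13.1  -2.3  23.1] [-0.08  0.05  0.03]
row [-13.1  -2.3  23.1] [-0.08  0.05  0.03]
row [-13.2  -2.3  23.1] [-0.08  0.05  0.03]
[-1.07 -0.24  2.16  0.77  0.9   0.22] [ 0.65  0.35 -0.08]
```

View pics/s2.png

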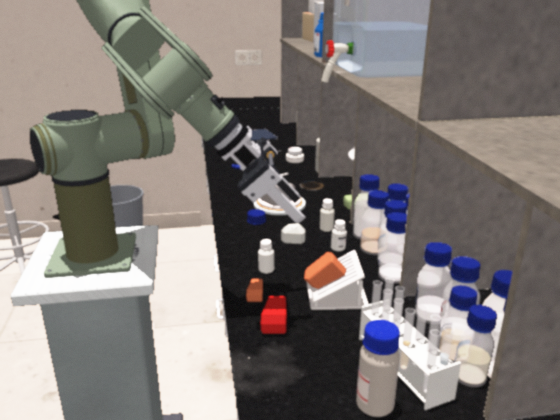

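The gripper (about 275,190) now leans forward, above and behind the wedge (325,270), with a clear approach.

Call:
servo_tool(plan=[{"dx": -9,"dy": -1.5,"dz": 15,"ax": 0,"ay": 0,"az": 0},{"dx": -9,"dy": -1.5,"dz": 15,"ax": 0,"ay": 0,"az": 0},{"dx": -9,"dy": -1.5,"dz": 16,"ax": 0,"ay": 0,"az": 0},{"dx": -9,"dy": -1.5,"dz": 16,"ax": 0,"ay": 0,"az": 0},{"dx": -9,"dy": -1.5,"dz": 15,"ax": 0,"ay": 0,"az": 0},{"dx": -7.5,"dy": -1.5,"dz": 15,"ax": 0,"ay": 0,"az": 0},{"dx": 0,"dy": 0,"dz": 0,"ax": 0,"ay": 0,"az": 0}])

```text
time: 2.9
position: [476.3, -264.6, 107.4]
tcp_rot: [0.017, 0.934, -0.054, 0.353]
contact_force: [-0.8, -0.3, -0.6]
width: 1.0
```

Run:
```python
from h import *
T=WF*FLIP
plan(WO+WF.apply([2,0,13]),T,1); print(read_state()["joint_pos"],read_state()["contact_force"])
a=imaging.get_image("side");b=imaging.get_image("top")
cv2.imwrite("pics/s3.png",np.hstack([crop(a,230,170,370,310,4)[:,:],crop(b,335,150,400,250,4)[:400].copy() if 0 else cv2.resize(b[150:290,335:395],None,fx=4,fy=4)]))
```

```text
t 2.9 p0 [ 476.31 -264.56  107.36] -> p1 [ 523.94 -272.22   57.5 ] total turn [-0.6   0.57  0.16] shift in tool0 [ 3.15  2.53 69.26]
row [ 3.2  2.5 69.3] [-0.6   0.57  0.16]
[-1.    0.01  2.22  0.99  0.67 -0.05] [-0.83 -0.29 -0.64]
```

View pics/s3.png

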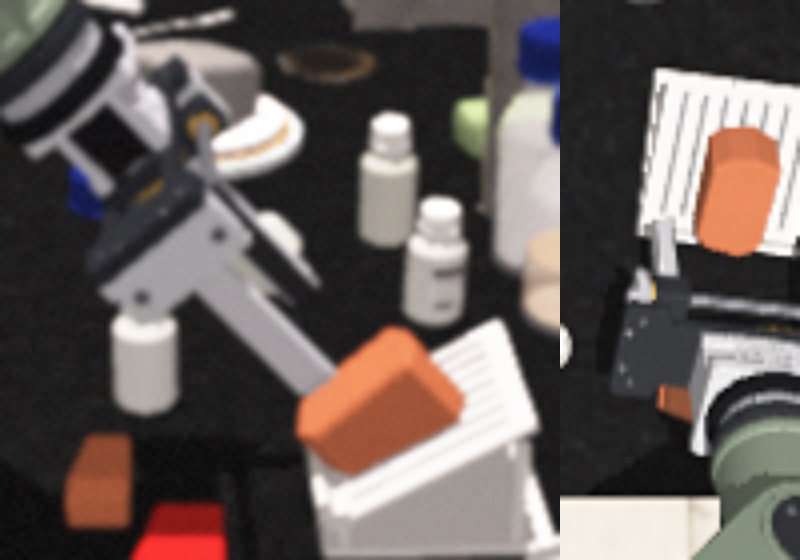

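Run:
```python
from h import *
s=read_state();p=s["position"];Q=rot(s["tcp_rot"])
b=imaging.get_image("top");a=imaging.get_image("side")
for n,im in(("top",b),("side",a)):
    for y in(-47,47):
        u=proj(n,p+Q.apply([0,y,8]))[0];print(n,y,u); cv2.circle(im,tuple(int(round(x)) for x in u),1,(255,255,0),-1)
o=np.hstack([cv2.resize(b[150:270,330:430],None,fx=4,fy=4),cv2.resize(a[220:340,260:360],None,fx=4,fy=4)])
cv2.imwrite("pics/s4.png",o)
```

```text
top -47 [362.62 206.29]
top 47 [397.71 210.33]
side -47 [305.54 243.18]
side 47 [310.23 264.6 ]
```

View pics/s4.png

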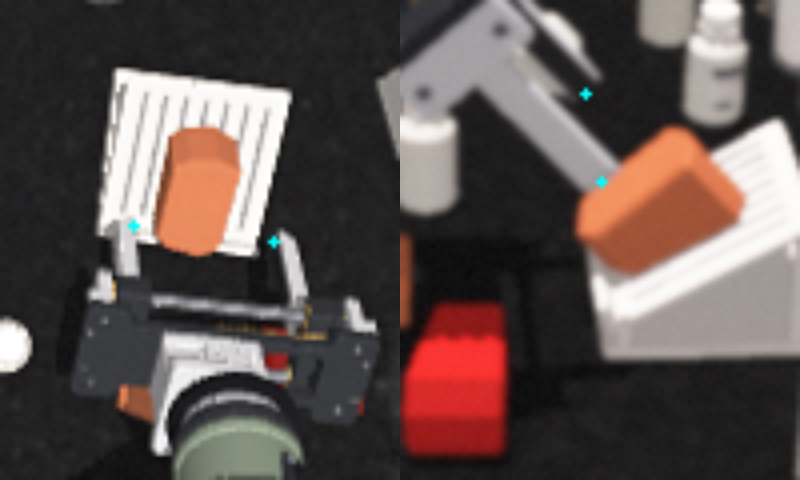

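The left view (top camera) shows the wedge midway between the finger tips at about (130,226) and (275,242). In the right view (side camera) the tip edge lies parallel to the wedge's top. Aligned; advancing.

Call:
servo_tool(plan=[{"dx": 0.5,"dy": 0.4,"dz": 9,"ax": -0.1,"ay": 0.1,"az": 0},{"dx": 0.5,"dy": 0.4,"dz": 9,"ax": -0.1,"ay": 0.1,"az": 0},{"dx": 0.5,"dy": 0.4,"dz": 9,"ax": -0.1,"ay": 0.1,"az": 0},{"dx": 0.5,"dy": 0.4,"dz": 9,"ax": -0.1,"ay": 0.1,"az": 0},{"dx": 0.5,"dy": 0.4,"dz": 9,"ax": -0.1,"ay": 0.1,"az": 0},{"dx": 0.5,"dy": 0.4,"dz": 9,"ax": -0.1,"ay": 0.1,"az": 0},{"dx": 0,"dy": 0,"dz": 6,"ax": 0,"ay": 0,"az": 0},{"dx": 0,"dy": 0,"dz": 0,"ax": 0,"ay": 0,"az": 0},{"dx": 0,"dy": 0,"dz": 0,"ax": 0,"ay": 0,"az": 0}])

```text
time: 4.0
position: [518.7, -273.7, 67.0]
tcp_rot: [0.024, 0.931, -0.056, 0.359]
contact_force: [0.2, 0.4, 0.5]
width: 0.998
```

Run:
```python
from h import *
T=WF*FLIP
plan(WO+WF.apply([2,0,13]),T,1); print(read_state()["joint_pos"],read_state()["contact_force"])
b=imaging.get_image("top");a=imaging.get_image("side")
o=np.hstack([cv2.resize(b[150:270,330:430],None,fx=4,fy=4),cv2.resize(a[220:340,260:360],None,fx=4,fy=4)])
cv2.imwrite("pics/s5.png",o)
```

```text
t 4.0 p0 [ 518.68 -273.71   66.98] -> p1 [ 523.94 -272.22   57.5 ] total turn [ 0.21 -0.24  0.23] shift in tool0 [-2.63 -2.17 10.39]
row [-2.6 -2.2 10.4] [ 0.21 -0.24  0.23]
[-0.92  0.18  2.16  1.17  0.54 -0.19] [0.25 0.42 0.47]
```

View pics/s5.png

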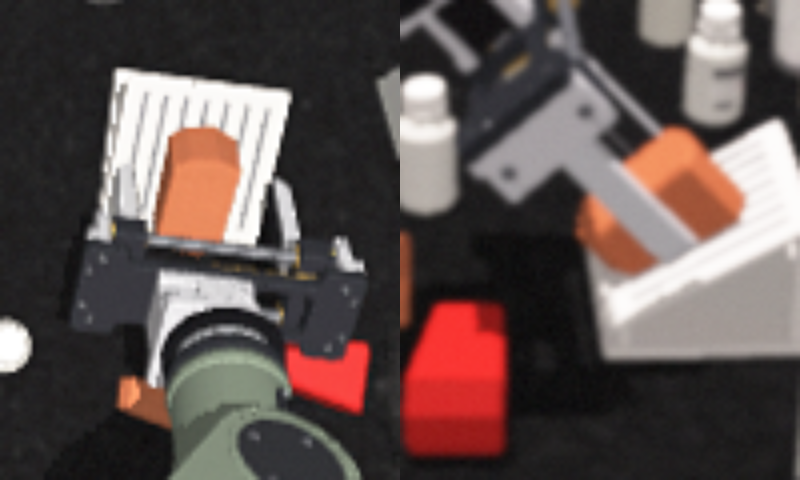

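The left view shows the jaws straddling the wedge with the gap larger on the right (238–278) than on the left (137–160), so I shift about 3.5 mm to the left and go in the last 10 mm.

Call:
servo_tool(plan=[{"dx": -1.3,"dy": -1.7,"dz": 3,"ax": 0.1,"ay": -0.1,"az": 0.1},{"dx": -1.3,"dy": -1.7,"dz": 4,"ax": 0.1,"ay": -0.1,"az": 0.1},{"dx": 0,"dy": 0,"dz": 2.5,"ax": 0,"ay": 0,"az": 0},{"dx": 0,"dy": 0,"dz": 0,"ax": 0,"ay": 0,"az": 0},{"dx": 0,"dy": 0,"dz": 0,"ax": 0,"ay": 0,"az": 0},{"dx": 0,"dy": 0,"dz": 0,"ax": 0,"ay": 0,"az": 0}])

```text
time: 4.7
position: [523.5, -271.1, 58.4]
tcp_rot: [0.022, 0.932, -0.057, 0.358]
contact_force: [0.1, -0.6, -1.2]
width: 1.001
```

Run:
```python
from h import *
T=WF*FLIP
plan(WO+WF.apply([2,0,13]),T,1); print(read_state()["joint_pos"],read_state()["contact_force"])
b=imaging.get_image("top");a=imaging.get_image("side")
o=np.hstack([cv2.resize(b[150:270,330:430],None,fx=4,fy=4),cv2.resize(a[220:340,260:360],None,fx=4,fy=4)])
cv2.imwrite("pics/s6.png",o)
```

```text
t 4.7 p0 [ 523.48 -271.1    58.42] -> p1 [ 523.94 -272.22   57.5 ] total turn [ 0.03 -0.06  0.03] shift in tool0 [-0.18  1.06  1.08]
row [-0.2  1.1  1.1] [ 0.03 -0.06  0.03]
[-0.9   0.21  2.15  1.2   0.53 -0.21] [ 0.14 -0.56 -1.21]
```

View pics/s6.png

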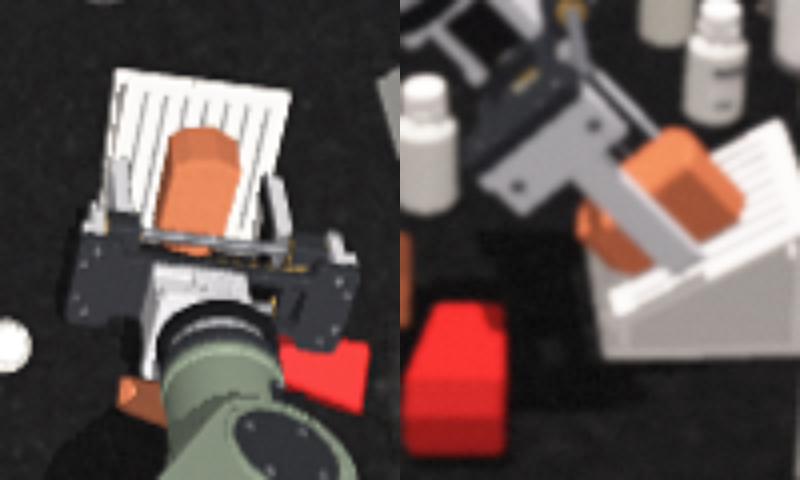

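The jaws (inner faces 130–265, left view) are now centred on the wedge (160–238), and there is no contact force. Closing.

Call:
servo_tool(plan=[{"dx": 0,"dy": 0,"dz": 0,"ax": 0,"ay": 0,"az": 0},{"dx": 0,"dy": 0,"dz": 0,"ax": 0,"ay": 0,"az": 0},{"dx": 0,"dy": 0,"dz": 0,"ax": 0,"ay": 0,"az": 0},{"dx": 0,"dy": 0,"dz": 0,"ax": 0,"ay": 0,"az": 0},{"dx": 0,"dy": 0,"dz": 0,"ax": 0,"ay": 0,"az": 0},{"dx": 0,"dy": 0,"dz": 0,"ax": 0,"ay": 0,"az": 0},{"dx": 0,"dy": 0,"dz": 0,"ax": 0,"ay": 0,"az": 0},{"dx": 0,"dy": 0,"dz": 0,"ax": 0,"ay": 0,"az": 0},{"dx": 0,"dy": 0,"dz": 0,"ax": 0,"ay": 0,"az": 0},{"dx": 0,"dy": 0,"dz": 0,"ax": 0,"ay": 0,"az": 0}], claw=1)

```text
time: 5.8
position: [523.4, -271.2, 58.4]
tcp_rot: [0.022, 0.932, -0.057, 0.358]
contact_force: [-0.6, -0.7, 0.1]
width: 0.487
```

Run:
```python
from h import *
T=WF*FLIP
plan(WO+WF.apply([2,0,13]),T,1); print(read_state()["width"]*94,read_state()["contact_force"])
b=imaging.get_image("top");a=imaging.get_image("side")
o=np.hstack([cv2.resize(b[150:270,330:430],None,fx=4,fy=4),cv2.resize(a[220:340,260:360],None,fx=4,fy=4)])
cv2.imwrite("pics/s7.png",o)
```

```text
t 5.8 p0 [ 523.38 -271.23   58.37] -> p1 [ 523.94 -272.22   57.5 ] total turn [ 0.05 -0.05  0.03] shift in tool0 [-0.09  0.92  1.1 ]
row [-0.1  0.9  1.1] [ 0.05 -0.05  0.03]
45.75653869783801 [-0.58 -0.74  0.12]
```

View pics/s7.png

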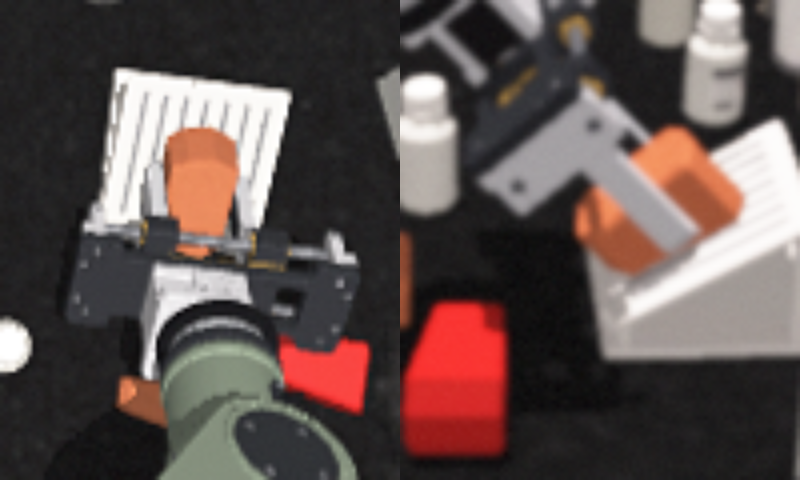

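Held: the opening is 45.8 mm, the wedge's width, and the pads sit mid-side. Lifting straight up.

Call:
servo_tool(plan=[{"dx": 2,"dy": 0,"dz": -2.2,"ax": 0,"ay": 0,"az": 0},{"dx": 4,"dy": 0,"dz": -4.4,"ax": 0,"ay": 0,"az": 0},{"dx": 6,"dy": 0,"dz": -6.6,"ax": 0,"ay": 0,"az": 0},{"dx": 10,"dy": 0,"dz": -11,"ax": 0,"ay": 0,"az": 0},{"dx": 12,"dy": 0,"dz": -13.2,"ax": 0,"ay": 0,"az": 0},{"dx": 12,"dy": 0,"dz": -13.2,"ax": 0,"ay": 0,"az": 0},{"dx": 12,"dy": 0,"dz": -13.2,"ax": 0,"ay": 0,"az": 0},{"dx": 12,"dy": 0,"dz": -13.2,"ax": 0,"ay": 0,"az": 0},{"dx": 12,"dy": 0,"dz": -13.2,"ax": 0,"ay": 0,"az": 0},{"dx": 6,"dy": 0,"dz": -6.6,"ax": 0,"ay": 0,"az": 0}])

```text
time: 6.9
position: [524.1, -271.1, 191.0]
tcp_rot: [0.023, 0.932, -0.056, 0.359]
contact_force: [-0.0, -0.5, -2.1]
width: 0.489
```

Run:
```python
from h import *
RF=frame(FY)*FLIP
s=read_state();print(s["width"]*94,s["contact_force"],s["joint_pos"])
plan([500,243,200],RF,1)
b=imaging.get_image("top");a=imaging.get_image("side")
o=np.hstack([cv2.resize(b[130:270,330:430],None,fx=4,fy=4),cv2.resize(a[180:320,250:350],None,fx=4,fy=4)])
cv2.imwrite("pics/s8.png",o)
```

```text
45.978459146102296 [-0.01 -0.48 -2.07] [-0.9  -0.07  2.09  0.79  0.73  0.29]
t 6.9 p0 [ 524.12 -271.06  190.95] -> p1 [500 243 200] total turn [ 15.7  -40.08 -40.45] shift in tool0 [ -57.2  -507.33  -65.38]
row [ -57.2 -507.3  -65.4] [ 15.7  -40.08 -40.45]
```

View pics/s8.png

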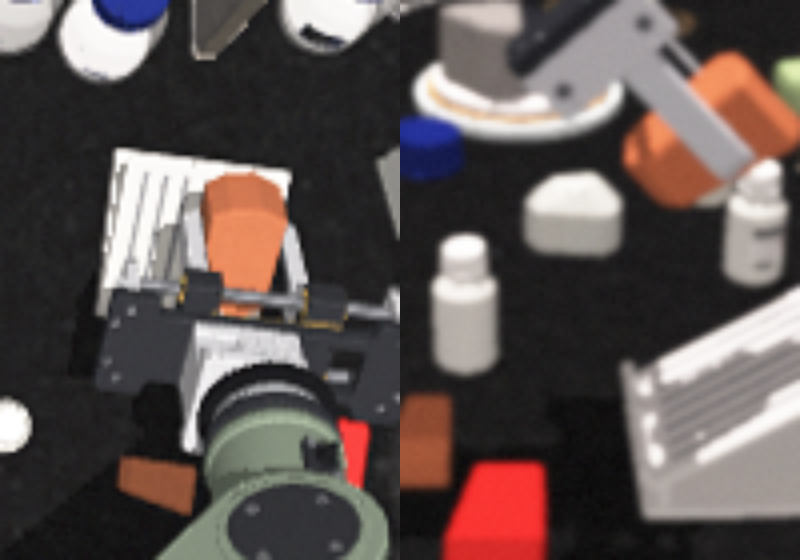

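The wedge is held clear of the rack with its pose in the fingers unchanged (side crop, about 710,120). Next I turn it level to the foot's yaw.

Call:
servo_tool(plan=[{"dx": 0,"dy": 0,"dz": 0,"ax": 1.6,"ay": -4,"az": -4},{"dx": 0,"dy": 0,"dz": 0,"ax": 1.6,"ay": -4,"az": -4},{"dx": 0,"dy": 0,"dz": 0,"ax": 1.6,"ay": -4,"az": -4},{"dx": 0,"dy": 0,"dz": 0,"ax": 1.6,"ay": -4,"az": -4},{"dx": 0,"dy": 0,"dz": 0,"ax": 1.6,"ay": -4,"az": -4},{"dx": 0,"dy": 0,"dz": 0,"ax": 1.6,"ay": -4,"az": -4},{"dx": 0,"dy": 0,"dz": 0,"ax": 1.6,"ay": -4,"az": -4},{"dx": 0,"dy": 0,"dz": 0,"ax": 1.6,"ay": -4,"az": -4},{"dx": 0,"dy": 0,"dz": 0,"ax": 1.6,"ay": -4,"az": -4},{"dx": 0,"dy": 0,"dz": 0,"ax": 1.6,"ay": -4,"az": -4}])

```text
time: 8.0
position: [523.5, -270.6, 187.7]
tcp_rot: [-0.006, 0.953, 0.303, -0.001]
contact_force: [0.6, -0.1, -3.3]
width: 0.489
```

Run:
```python
from h import *
RF=frame(FY)*FLIP
s=read_state();print(s["width"]*94,s["contact_force"],s["joint_pos"])
plan([500,243,200],RF,1)
```

```text
46.001644995812136 [ 0.62 -0.14 -3.3 ] [-0.63  0.26  1.53  0.01  1.36  0.33]
t 8.0 p0 [ 523.53 -270.56  187.65] -> p1 [500 243 200] total turn [-0.67 -0.11 -0.19] shift in tool0 [ 277.64 -432.8    -6.74]
row [ 277.6 -432.8   -6.7] [-0.67 -0.11 -0.19]
```

Call:
servo_tool(plan=[{"dx": 8,"dy": -12.5,"dz": -1,"ax": -0.1,"ay": 0,"az": 0},{"dx": 16,"dy": -25,"dz": -1,"ax": -0.1,"ay": 0,"az": 0},{"dx": 20,"dy": -31,"dz": -1,"ax": -0.1,"ay": 0,"az": 0},{"dx": 20,"dy": -31,"dz": -1,"ax": -0.1,"ay": 0,"az": 0},{"dx": 20,"dy": -31,"dz": -1,"ax": -0.1,"ay": 0,"az": 0},{"dx": 20,"dy": -31,"dz": -1,"ax": -0.1,"ay": 0,"az": -0.1},{"dx": 20,"dy": -31,"dz": -1,"ax": 0,"ay": -0.1,"az": -0.1},{"dx": 20,"dy": -31,"dz": 0,"ax": 0,"ay": 0,"az": 0},{"dx": 20,"dy": -31,"dz": 0,"ax": 0,"ay": 0,"az": 0},{"dx": 20,"dy": -31,"dz": 0,"ax": 0,"ay": 0,"az": 0}])

```text
time: 9.0
position: [507.6, 70.6, 196.1]
tcp_rot: [-0.0, 0.953, 0.303, 0.002]
contact_force: [1.2, -0.4, -2.0]
width: 0.488
```

Call:
servo_tool(plan=[{"dx": 20,"dy": -31,"dz": 0,"ax": 0,"ay": 0,"az": 0},{"dx": 20,"dy": -31,"dz": 0,"ax": 0,"ay": 0,"az": 0},{"dx": 20,"dy": -31,"dz": 0,"ax": 0,"ay": 0,"az": 0},{"dx": 18,"dy": -28,"dz": 0,"ax": 0,"ay": 0,"az": 0},{"dx": 10,"dy": -16,"dz": 0,"ax": 0,"ay": 0,"az": 0},{"dx": 6,"dy": -9,"dz": 0,"ax": 0,"ay": 0,"az": 0},{"dx": 0,"dy": 0,"dz": 0,"ax": 0,"ay": 0,"az": 0},{"dx": 0,"dy": 0,"dz": 0,"ax": 0,"ay": 0,"az": 0}])

```text
time: 9.8
position: [501.1, 241.1, 196.5]
tcp_rot: [0.001, 0.953, 0.303, 0.001]
contact_force: [0.2, 0.6, -2.9]
width: 0.486
```

Run:
```python
from h import *
RF=frame(FY)*FLIP
s=read_state();print(s["width"]*94,s["contact_force"],s["joint_pos"])
plan([500,243,200],RF,1)
b=imaging.get_image("top");a=imaging.get_image("side")
o=np.hstack([cv2.resize(b[140:270,140:250],None,fx=4,fy=4),cv2.resize(a[100:230,240:325],None,fx=4,fy=4)])
cv2.imwrite("pics/s9.png",o);cv2.imwrite("pics/s9s.png",a);cv2.imwrite("pics/s9t.png",b)
```

```text
45.654901681366695 [ 0.19  0.55 -2.92] [ 0.29  0.18  1.61 -0.    1.35  1.25]
t 9.8 p0 [501.13 241.09 196.51] -> p1 [500 243 200] total turn [ 0.14 -0.11 -0.17] shift in tool0 [ 0.19 -2.21 -3.49]
row [ 0.2 -2.2 -3.5] [ 0.14 -0.11 -0.17]
```

View pics/s9.png

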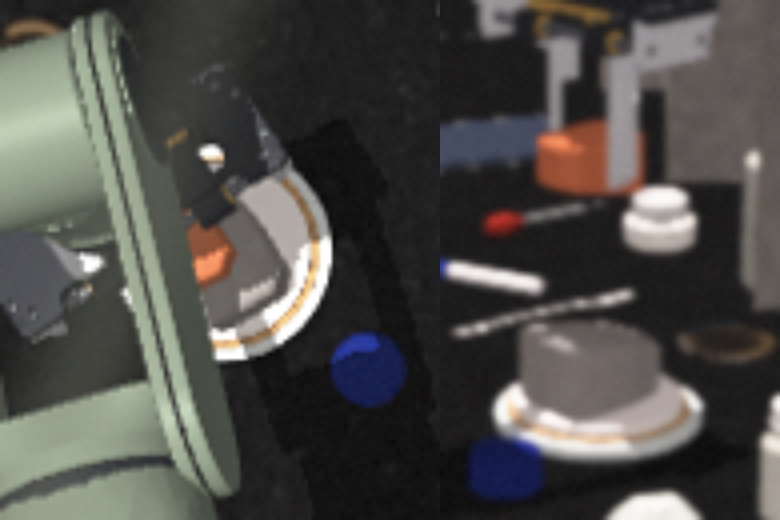

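```bash
cat >> h.py <<'E'
def wpts():
    P=[]
    for x,y in((-28,-23),(30,-23),(-28,23),(30,23),(-40,0),(40,0)):
        P+= [(x,y,40),(x,y,-0.2126*x)]
    return np.array(P,float)
E
python3 - <<'E'
from h import *
s=read_state();Q=rot(s["tcp_rot"])*FLIP
O=s["position"]-Q.apply([2.1,0,14.1]);print(O,Q.as_matrix())
a=cv2.imread("pics/s9s.png");S=8;box=(255,120,305,160)
c=crop(a,*box,S)
for p in proj("side",O+Q.apply(wpts())):
    cv2.circle(c,(int((p[0]+.5-box[0])*S),int((p[1]+.5-box[1])*S)),3,(255,255,0),-1)
f=crop(cv2.imread("pics/side0.png"),250,165,310,215,6)
FR=frame(FY);top=[]
for x,y in((-50,0),(50,0),(-36,-38),(36,-38),(-36,38),(36,38)): top+=[(x,y,-x*.2126),(x,y,-50)]
for p in proj("side",FT+FR.apply(np.array(top,float))): cv2.circle(f,(int((p[0]+.5-250)*6),int((p[1]+.5-165)*6)),3,(0,0,255),-1)
h=max(c.shape[0],f.shape[0]);o=np.hstack([cv2.copyMakeBorder(i,0,h-i.shape[0],0,4,0) for i in(c,f)]);cv2.imwrite("pics/s10.png",o)
E
```

```text
[499.96 239.43 182.71] [[ 0.82 -0.58 -0.  ]
 [ 0.58  0.82  0.  ]
 [ 0.   -0.    1.  ]]
```

View pics/s10.png

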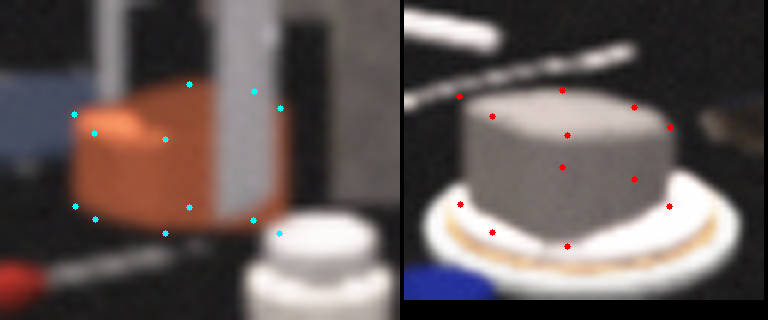

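The left view shows the held wedge with the predicted corner points within about 1 px, thick end to the right. In the right view the foot's predicted corners match, with the low end at the right (669,127). The pose in the hand and the foot's direction are confirmed; centring and descending most of the way.

Call:
servo_tool(plan=[{"dx": 1.2,"dy": -1.5,"dz": 5,"ax": 0,"ay": 0,"az": 0},{"dx": 1.2,"dy": -1.5,"dz": 10,"ax": 0,"ay": 0,"az": 0},{"dx": 0,"dy": 0,"dz": 14,"ax": 0,"ay": 0,"az": 0},{"dx": 0,"dy": 0,"dz": 14,"ax": 0,"ay": 0,"az": 0},{"dx": 0,"dy": 0,"dz": 14,"ax": 0,"ay": 0,"az": 0},{"dx": 0,"dy": 0,"dz": 14,"ax": 0,"ay": 0,"az": 0},{"dx": 0,"dy": 0,"dz": 12,"ax": 0,"ay": 0,"az": 0},{"dx": 0,"dy": 0,"dz": 8,"ax": 0,"ay": 0,"az": 0},{"dx": 0,"dy": 0,"dz": 0,"ax": 0,"ay": 0,"az": 0},{"dx": 0,"dy": 0,"dz": 0,"ax": 0,"ay": 0,"az": 0}])

```text
time: 10.9
position: [502.6, 245.6, 106.2]
tcp_rot: [0.001, 0.953, 0.304, 0.002]
contact_force: [0.1, -0.4, -2.6]
width: 0.488
```

Run:
```python
from h import *
s=read_state();Q=rot(s["tcp_rot"])*FLIP
O=s["position"]-Q.apply([2.1,0,14.1]);print(O,Q.inv().apply(FT-O),s["contact_force"],np.degrees((frame(FY).inv()*Q).as_rotvec()))
b=imaging.get_image("top");a=imaging.get_image("side")
o=np.hstack([cv2.resize(b[140:240,140:240],None,fx=4,fy=4),cv2.resize(a[140:215,250:310],None,fx=6,fy=6)[:400]])
cv2.imwrite("pics/s11.png",o)
```

```text
[500.91 244.42  92.04] [ -1.19  -0.64 -22.04] [ 0.14 -0.44 -2.63] [-0.16 -0.19 -0.14]
```

View pics/s11.png

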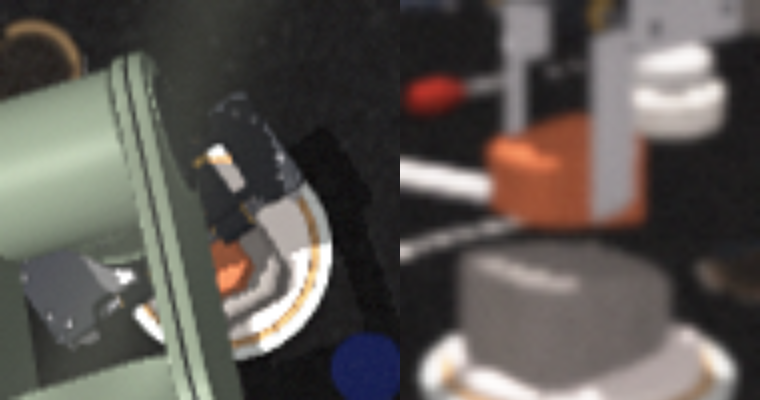

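In the side view the wedge (490–647) hangs centred over the foot (460–668), with about 20 mm still to go. Creeping down.

Call:
servo_tool(plan=[{"dx": -0.5,"dy": 0.3,"dz": 4,"ax": 0,"ay": 0,"az": 0},{"dx": -0.5,"dy": 0.3,"dz": 4,"ax": 0,"ay": 0,"az": 0},{"dx": 0,"dy": 0,"dz": 4,"ax": 0,"ay": 0,"az": 0},{"dx": 0,"dy": 0,"dz": 2,"ax": 0,"ay": 0,"az": 0},{"dx": 0,"dy": 0,"dz": 2,"ax": 0,"ay": 0,"az": 0},{"dx": 0,"dy": 0,"dz": 1,"ax": 0,"ay": 0,"az": 0},{"dx": 0,"dy": 0,"dz": 1,"ax": 0,"ay": 0,"az": 0},{"dx": 0,"dy": 0,"dz": 0,"ax": 0,"ay": 0,"az": 0},{"dx": 0,"dy": 0,"dz": 0,"ax": 0,"ay": 0,"az": 0}])

```text
time: 11.9
position: [502.0, 244.5, 88.1]
tcp_rot: [0.001, 0.953, 0.304, 0.002]
contact_force: [-0.4, 0.2, -3.1]
width: 0.492
```

Call:
servo_tool(plan=[{"dx": 0,"dy": 0,"dz": 1,"ax": 0,"ay": 0,"az": 0},{"dx": 0,"dy": 0,"dz": 1,"ax": 0,"ay": 0,"az": 0},{"dx": 0,"dy": 0,"dz": 0,"ax": 0,"ay": 0,"az": 0}])

```text
time: 12.2
position: [501.7, 244.4, 85.8]
tcp_rot: [0.001, 0.953, 0.304, 0.002]
contact_force: [-0.3, 0.5, -3.4]
width: 0.487
```

Call:
servo_tool(plan=[{"dx": 0,"dy": 0,"dz": 1,"ax": 0,"ay": 0,"az": 0},{"dx": 0,"dy": 0,"dz": 0.5,"ax": 0,"ay": 0,"az": 0},{"dx": 0,"dy": 0,"dz": 0,"ax": 0,"ay": 0,"az": 0}])

```text
time: 12.5
position: [501.8, 244.5, 84.4]
tcp_rot: [0.001, 0.953, 0.304, 0.002]
contact_force: [-0.5, -0.0, -3.1]
width: 0.484
```

Call:
servo_tool(plan=[{"dx": 0,"dy": 0,"dz": 1,"ax": 0,"ay": 0,"az": 0},{"dx": 0,"dy": 0,"dz": 0,"ax": 0,"ay": 0,"az": 0}])

```text
time: 12.7
position: [501.8, 244.4, 83.4]
tcp_rot: [0.001, 0.953, 0.304, 0.002]
contact_force: [-0.1, 0.1, -2.9]
width: 0.487
```

Call:
servo_tool(plan=[{"dx": 0,"dy": 0,"dz": 1,"ax": 0,"ay": 0,"az": 0},{"dx": 0,"dy": 0,"dz": 0,"ax": 0,"ay": 0,"az": 0}])

```text
time: 12.9
position: [502.1, 244.5, 82.9]
tcp_rot: [0.001, 0.953, 0.304, 0.002]
contact_force: [-0.4, 0.3, 0.1]
width: 0.487
```

Run:
```python
from h import *
a=imaging.get_image("side")
cv2.imwrite("pics/s12.png",crop(a,250,140,315,215,8))
```

```text
(no output)
```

View pics/s12.png

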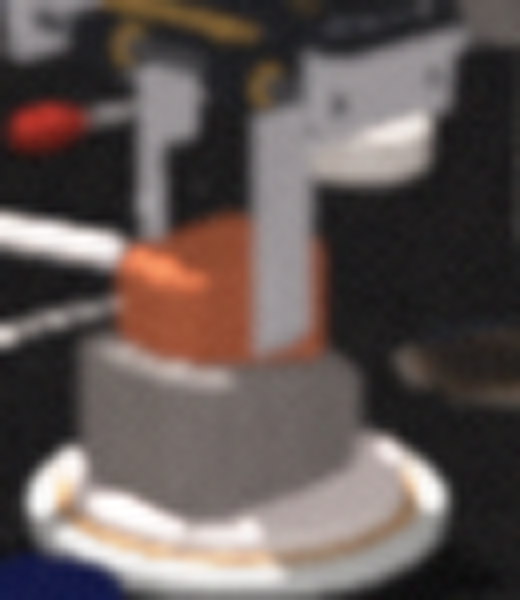

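Contact: Fz has gone from −3 to 0 and the wedge sits on the foot's slope in the picture (its lower edge runs along the foot top at 120–325, 345–360). One small push to seat it.

Call:
servo_tool(plan=[{"dx": 0,"dy": 0,"dz": 0.7,"ax": 0,"ay": 0,"az": 0},{"dx": 0,"dy": 0,"dz": 0,"ax": 0,"ay": 0,"az": 0}])

```text
time: 13.15
position: [502.1, 244.5, 82.8]
tcp_rot: [0.001, 0.953, 0.304, 0.002]
contact_force: [-1.9, 0.6, 5.2]
width: 0.488
```

Seated with about 8 N of load. Opening.

Call:
servo_tool(plan=[{"dx": 0,"dy": 0,"dz": 0,"ax": 0,"ay": 0,"az": 0},{"dx": 0,"dy": 0,"dz": 0,"ax": 0,"ay": 0,"az": 0},{"dx": 0,"dy": 0,"dz": 0,"ax": 0,"ay": 0,"az": 0},{"dx": 0,"dy": 0,"dz": 0,"ax": 0,"ay": 0,"az": 0},{"dx": 0,"dy": 0,"dz": 0,"ax": 0,"ay": 0,"az": 0},{"dx": 0,"dy": 0,"dz": 0,"ax": 0,"ay": 0,"az": 0}], claw=0.2)

```text
time: 13.75
position: [501.9, 244.4, 81.7]
tcp_rot: [0.001, 0.953, 0.304, 0.002]
contact_force: [0.5, 0.8, 0.4]
width: 0.802
```

Run:
```python
from h import *
a=imaging.get_image("side");s=read_state();print(s["width"],s["contact_force"])
cv2.imwrite("pics/s13.png",crop(a,250,140,315,215,8))
```

```text
0.7974043950770533 [0.18 0.25 0.27]
```

View pics/s13.png

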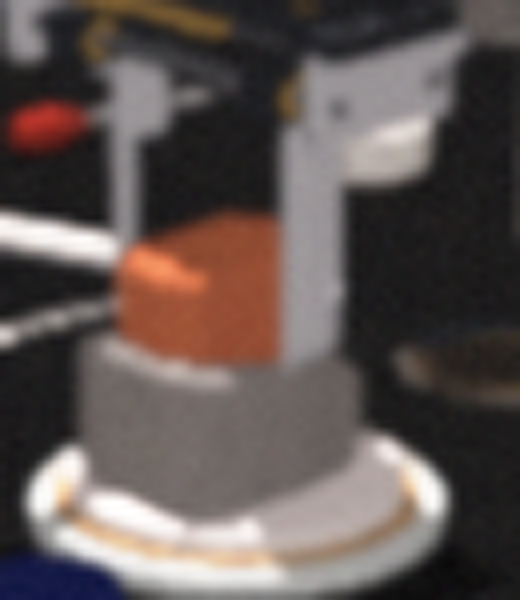

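The picture shows the fingers clear of the wedge, which stayed in place (120–280, 220–360). Retreating straight up.

Call:
servo_tool(plan=[{"dx": 0,"dy": 0,"dz": -4,"ax": 0,"ay": 0,"az": 0},{"dx": 0,"dy": 0,"dz": -8,"ax": 0,"ay": 0,"az": 0},{"dx": 0,"dy": 0,"dz": -14,"ax": 0,"ay": 0,"az": 0},{"dx": 0,"dy": 0,"dz": -18,"ax": 0,"ay": 0,"az": 0},{"dx": 0,"dy": 0,"dz": -20,"ax": 0,"ay": 0,"az": 0},{"dx": 0,"dy": 0,"dz": -20,"ax": 0,"ay": 0,"az": 0},{"dx": 0,"dy": 0,"dz": -20,"ax": 0,"ay": 0,"az": 0},{"dx": 0,"dy": 0,"dz": -16,"ax": 0,"ay": 0,"az": 0},{"dx": 0,"dy": 0,"dz": 0,"ax": 0,"ay": 0,"az": 0}], claw=0)

```text
time: 14.7
position: [503.8, 245.3, 206.3]
tcp_rot: [0.001, 0.953, 0.304, 0.006]
contact_force: [0.5, 0.7, -0.1]
width: 1.003
```

Run:
```python
from h import *
T=frame(CY)*FLIP
s=read_state();print(s["joint_pos"])
plan([504,3.3,150],T,1)
```

```text
[ 0.3   0.17  1.6  -0.    1.36  1.25]
t 14.7 p0 [503.83 245.33 206.32] -> p1 [504.    3.3 150. ] total turn [-0.01 -0.7  52.56] shift in tool0 [-140.52  197.2    55.83]
row [-140.5  197.2   55.8] [-0.01 -0.7  52.56]
```

Call:
servo_tool(plan=[{"dx": -6,"dy": 8,"dz": 0,"ax": 0,"ay": -0.1,"az": 0},{"dx": -14,"dy": 20,"dz": 0,"ax": 0,"ay": -0.1,"az": 0},{"dx": -17,"dy": 24,"dz": 0,"ax": 0,"ay": -0.1,"az": 0},{"dx": -17,"dy": 24,"dz": 0,"ax": 0,"ay": -0.1,"az": 0},{"dx": -17,"dy": 24,"dz": 0,"ax": 0,"ay": -0.1,"az": 0},{"dx": -17,"dy": 24,"dz": 0,"ax": 0,"ay": -0.1,"az": 0},{"dx": -17,"dy": 24,"dz": 0,"ax": 0,"ay": -0.1,"az": 0},{"dx": -17,"dy": 24,"dz": 0,"ax": 0,"ay": 0,"az": 0},{"dx": -12,"dy": 17,"dz": 0,"ax": 0,"ay": 0,"az": 0},{"dx": -6,"dy": 8,"dz": 0,"ax": 0,"ay": 0,"az": 0}])

```text
time: 15.7
position: [500.1, 0.8, 201.8]
tcp_rot: [0.002, 0.953, 0.303, -0.005]
contact_force: [0.6, 0.6, 0.2]
width: 1.005
```

Call:
servo_tool(plan=[{"dx": 0,"dy": 0,"dz": 0,"ax": 0,"ay": 0,"az": 5.3},{"dx": 0,"dy": 0,"dz": 0,"ax": 0,"ay": 0,"az": 5.3},{"dx": 0,"dy": 0,"dz": 0,"ax": 0,"ay": 0,"az": 5.3},{"dx": 0,"dy": 0,"dz": 0,"ax": 0,"ay": 0,"az": 5.3},{"dx": 0,"dy": 0,"dz": 0,"ax": 0,"ay": 0,"az": 5.3},{"dx": 0,"dy": 0,"dz": 0,"ax": 0,"ay": 0,"az": 5.3},{"dx": 0,"dy": 0,"dz": 0,"ax": 0,"ay": 0,"az": 5.3},{"dx": 0,"dy": 0,"dz": 0,"ax": 0,"ay": 0,"az": 5.3},{"dx": 0,"dy": 0,"dz": 0,"ax": 0,"ay": 0,"az": 5.2},{"dx": 0,"dy": 0,"dz": 0,"ax": 0,"ay": 0,"az": 5.2}])

```text
time: 16.7
position: [500.4, 3.2, 202.0]
tcp_rot: [0.004, 0.988, -0.153, -0.003]
contact_force: [-0.3, 0.2, 0.5]
width: 1.004
```

Run:
```python
from h import *
T=frame(CY)*FLIP
plan([504,3.3,12],T,1)
a=imaging.get_image("side");b=imaging.get_image("top")
cv2.imwrite("pics/u1s.png",a);cv2.imwrite("pics/u1t.png",b)
o=np.hstack([cv2.resize(b[140:260,160:260],None,fx=4,fy=4),cv2.resize(a[150:270,240:340],None,fx=4,fy=4)]);cv2.imwrite("pics/s14.png",o)
```

```text
t 16.7 p0 [500.44   3.21 202.04] -> p1 [504.    3.3  12. ] total turn [ 0.52  0.32 -0.43] shift in tool0 [  4.41  -2.89 190.  ]
row [  4.4  -2.9 190. ] [ 0.52  0.32 -0.43]
```

View pics/s14.png

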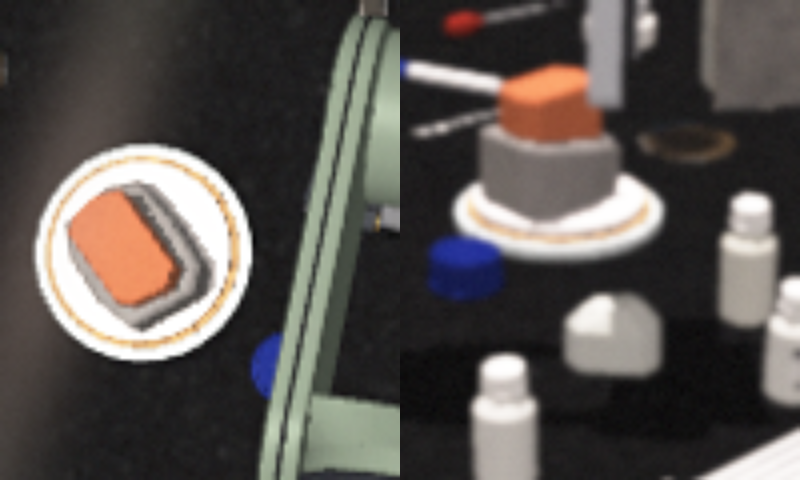

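The wedge lies squarely on the foot: top view at (120,245), side view at (550,100), with its top looking level. I measure its top face, and the foot's corner heights as a level check.

Run:
```python
from h import *
t=cv2.imread("pics/u1t.png")
org=lambda lo:(lambda c:(hsv(c)[1]>100)&(hsv(c)[0]<18)&(hsv(c)[2]>lo))
kt,ct,it=contour(t,(170,180,212,222),org(200))
P=onplane("top",kt,[0,0,110],[0,0,1]);r=cv2.minAreaRect(P[:,:2].astype(np.float32));b=cv2.boxPoints(r)
print("centre at z110",onz("top",*ct,110),r,b[1]-b[0])
cv2.imwrite("pics/s15.png",it)
# corresponding corners at thin end & thick end: side view wedge top edge
s=cv2.imread("pics/u1s.png");c=crop(s,258,160,308,215,10)
O=onz("top",*ct,110)-[0,0,40];Q=frame(FY)
for p in proj("side",O+Q.apply(wpts())): cv2.circle(c,(int((p[0]+.5-258)*10),int((p[1]+.5-160)*10)),3,(255,255,0),-1)
cv2.imwrite("pics/s16.png",c)
```

```text
centre at z110 [498.98 241.77 110.  ] ((498.7568664550781, 241.8312530517578), (75.96289825439453, 44.974884033203125), 35.428955078125) [ 26.07 -36.65]
```

View pics/s16.png

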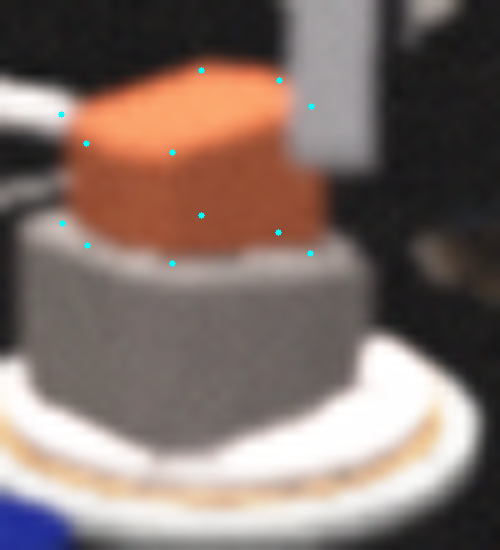

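The wedge's top centre measures (499, 241.8), within 2 mm of the foot's middle, with yaw 35.4° and a level top (the overlay is within about 1 px). Now the cap stone.

Call:
servo_tool(plan=[{"dx": 1,"dy": -1,"dz": 8,"ax": 0.1,"ay": 0.1,"az": -0.1},{"dx": 1,"dy": -1,"dz": 16,"ax": 0.1,"ay": 0.1,"az": -0.1},{"dx": 1,"dy": -1,"dz": 20,"ax": 0.1,"ay": 0.1,"az": -0.1},{"dx": 1,"dy": 0,"dz": 20,"ax": 0.1,"ay": 0,"az": -0.1},{"dx": 0,"dy": 0,"dz": 20,"ax": 0.1,"ay": 0,"az": 0},{"dx": 0,"dy": 0,"dz": 20,"ax": 0,"ay": 0,"az": 0},{"dx": 0,"dy": 0,"dz": 18,"ax": 0,"ay": 0,"az": 0},{"dx": 0,"dy": 0,"dz": 12,"ax": 0,"ay": 0,"az": 0},{"dx": 0,"dy": 0,"dz": 0,"ax": 0,"ay": 0,"az": 0}])

```text
time: 17.7
position: [503.8, 4.5, 66.6]
tcp_rot: [0.0, 0.989, -0.148, -0.002]
contact_force: [-0.7, -0.5, -0.3]
width: 0.999
```

Run:
```python
from h import *
T=frame(CY)*FLIP
plan([504,3.3,13],T,1)
a=imaging.get_image("side");b=imaging.get_image("top")
o=np.hstack([cv2.resize(b[150:250,230:330],None,fx=4,fy=4),cv2.resize(a[185:260,250:330],None,fx=5,fy=5)[:400].copy() if 0 else cv2.resize(a[180:280,240:340],None,fx=4,fy=4)]);cv2.imwrite("pics/s17.png",o)
```

```text
t 17.7 p0 [503.79   4.49  66.57] -> p1 [504.    3.3  13. ] total turn [0.05 0.19 0.21] shift in tool0 [ 0.73  1.03 53.57]
row [ 0.7  1.  53.6] [0.05 0.19 0.21]
```

View pics/s17.png

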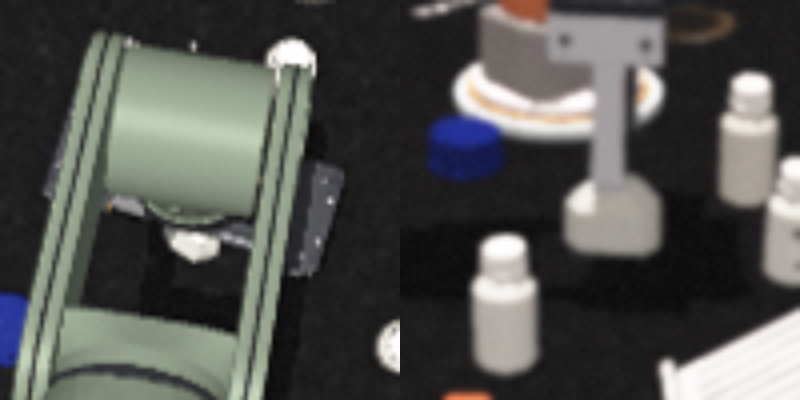

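In the side view the near finger (595–625) stands in front of the cap's middle (565–660). Descending the rest.

Call:
servo_tool(plan=[{"dx": 0.3,"dy": 0.5,"dz": 8,"ax": 0,"ay": 0.1,"az": 0.1},{"dx": 0.3,"dy": 0.5,"dz": 10,"ax": 0,"ay": 0,"az": 0},{"dx": 0,"dy": 0,"dz": 10,"ax": 0,"ay": 0,"az": 0},{"dx": 0,"dy": 0,"dz": 10,"ax": 0,"ay": 0,"az": 0},{"dx": 0,"dy": 0,"dz": 8,"ax": 0,"ay": 0,"az": 0},{"dx": 0,"dy": 0,"dz": 4,"ax": 0,"ay": 0,"az": 0},{"dx": 0,"dy": 0,"dz": 2,"ax": 0,"ay": 0,"az": 0},{"dx": 0,"dy": 0,"dz": 0,"ax": 0,"ay": 0,"az": 0},{"dx": 0,"dy": 0,"dz": 0,"ax": 0,"ay": 0,"az": 0}])

```text
time: 18.7
position: [506.8, 2.8, 17.2]
tcp_rot: [0.0, 0.989, -0.149, 0.002]
contact_force: [0.7, -0.2, -0.3]
width: 0.998
```

Run:
```python
from h import *
plan([504,3.3,13],frame(CY)*FLIP,1);print(read_state()["contact_force"])
a=imaging.get_image("side");cv2.imwrite("pics/s18.png",crop(a,260,180,340,260,6))
```

```text
t 18.7 p0 [506.77   2.83  17.25] -> p1 [504.    3.3  13. ] total turn [ 0.01 -0.24  0.06] shift in tool0 [-2.8   0.36  4.23]
row [-2.8  0.4  4.2] [ 0.01 -0.24  0.06]
[ 0.68 -0.16 -0.27]
```

View pics/s18.png

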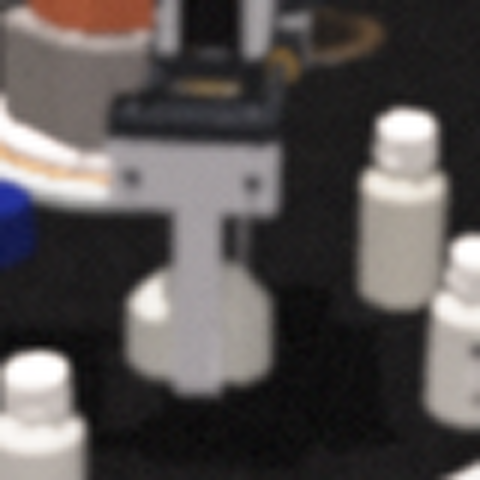

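The finger (170–222) stands at the middle of the cap (127–272), nothing is touching, and 4 mm of depth remain. Going down and closing.

Call:
servo_tool(plan=[{"dx": -1.3,"dy": 0.2,"dz": 2,"ax": 0,"ay": -0.1,"az": 0},{"dx": -1.3,"dy": 0.2,"dz": 2,"ax": 0,"ay": -0.1,"az": 0},{"dx": 0,"dy": 0,"dz": 0,"ax": 0,"ay": 0,"az": 0},{"dx": 0,"dy": 0,"dz": 0,"ax": 0,"ay": 0,"az": 0}])

```text
time: 19.15
position: [503.7, 3.3, 12.9]
tcp_rot: [0.0, 0.989, -0.149, -0.0]
contact_force: [-0.0, 0.5, -0.2]
width: 1.002
```

Call:
servo_tool(plan=[{"dx": 0,"dy": 0,"dz": 0,"ax": 0,"ay": 0,"az": 0},{"dx": 0,"dy": 0,"dz": 0,"ax": 0,"ay": 0,"az": 0},{"dx": 0,"dy": 0,"dz": 0,"ax": 0,"ay": 0,"az": 0},{"dx": 0,"dy": 0,"dz": 0,"ax": 0,"ay": 0,"az": 0},{"dx": 0,"dy": 0,"dz": 0,"ax": 0,"ay": 0,"az": 0},{"dx": 0,"dy": 0,"dz": 0,"ax": 0,"ay": 0,"az": 0},{"dx": 0,"dy": 0,"dz": 0,"ax": 0,"ay": 0,"az": 0},{"dx": 0,"dy": 0,"dz": 0,"ax": 0,"ay": 0,"az": 0},{"dx": 0,"dy": 0,"dz": 0,"ax": 0,"ay": 0,"az": 0},{"dx": 0,"dy": 0,"dz": 0,"ax": 0,"ay": 0,"az": 0}], claw=1)

```text
time: 20.15
position: [503.7, 3.2, 12.9]
tcp_rot: [0.0, 0.989, -0.149, -0.0]
contact_force: [0.3, -0.9, 0.2]
width: 0.424
```

Run:
```python
from h import *
s=read_state();plan([504,3.3,13],frame(CY)*FLIP,1);print(s["contact_force"],s["width"]*94)
a=imaging.get_image("side");cv2.imwrite("pics/s19.png",crop(a,260,180,340,260,6))
```

```text
t 20.15 p0 [503.74   3.24  12.92] -> p1 [504.    3.3  13. ] total turn [0.02 0.01 0.06] shift in tool0 [ 0.23 -0.13 -0.08]
row [ 0.2 -0.1 -0.1] [0.02 0.01 0.06]
[ 0.34 -0.89  0.21] 39.81398438842857
```

View pics/s19.png

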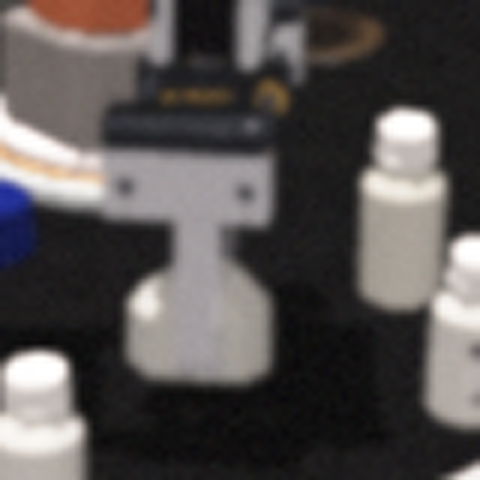

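The cap is gripped: the opening is 39.8 mm and the finger is mid-side. Lifting.

Call:
servo_tool(plan=[{"dx": 0,"dy": 0,"dz": -3,"ax": 0,"ay": 0,"az": 0},{"dx": 0,"dy": 0,"dz": -8,"ax": 0,"ay": 0,"az": 0},{"dx": 0,"dy": 0,"dz": -16,"ax": 0,"ay": 0,"az": 0},{"dx": 0,"dy": 0,"dz": -24,"ax": 0,"ay": 0,"az": 0},{"dx": 0,"dy": 0,"dz": -28,"ax": 0,"ay": 0,"az": 0},{"dx": 0,"dy": 0,"dz": -28,"ax": 0,"ay": 0,"az": 0},{"dx": 0,"dy": 0,"dz": -28,"ax": 0,"ay": 0,"az": 0},{"dx": 0,"dy": 0,"dz": -28,"ax": 0,"ay": 0,"az": 0},{"dx": 0,"dy": 0,"dz": -16,"ax": 0,"ay": 0,"az": 0},{"dx": 0,"dy": 0,"dz": -8,"ax": 0,"ay": 0,"az": 0}])

```text
time: 21.2
position: [504.9, 3.2, 202.5]
tcp_rot: [0.0, 0.989, -0.149, 0.002]
contact_force: [0.8, 0.6, -1.8]
width: 0.429
```

Call:
servo_tool(plan=[{"dx": 0,"dy": 0,"dz": 0,"ax": 0,"ay": 0,"az": -5.3},{"dx": 0,"dy": 0,"dz": 0,"ax": 0,"ay": 0,"az": -5.3},{"dx": 0,"dy": 0,"dz": 0,"ax": 0,"ay": 0,"az": -5.3},{"dx": 0,"dy": 0,"dz": 0,"ax": 0,"ay": 0,"az": -5.3},{"dx": 0,"dy": 0,"dz": 0,"ax": 0,"ay": 0,"az": -5.3},{"dx": 0,"dy": 0,"dz": 0,"ax": 0,"ay": 0,"az": -5.3},{"dx": 0,"dy": 0,"dz": 0,"ax": 0,"ay": 0,"az": -5.3},{"dx": 0,"dy": 0,"dz": 0,"ax": 0,"ay": 0,"az": -5.2},{"dx": 0,"dy": 0,"dz": 0,"ax": 0,"ay": 0,"az": -5.2},{"dx": 0,"dy": 0,"dz": 0,"ax": 0,"ay": 0,"az": -5.2}])

```text
time: 22.2
position: [503.0, 3.5, 199.1]
tcp_rot: [-0.0, 0.952, 0.307, -0.001]
contact_force: [-0.7, 0.4, -0.5]
width: 0.421
```

Run:
```python
from h import *
s=read_state();print(s["width"]*94,s["contact_force"])
plan([499.5,242.3,200],frame(35.4)*FLIP,1)
```

```text
39.553269656525764 [-0.67  0.45 -0.5 ]
t 22.2 p0 [502.95   3.48 199.07] -> p1 [499.5 242.3 200. ] total turn [-0.08  0.1   0.37] shift in tool0 [ 136.81 -195.78   -0.88]
row [ 136.8 -195.8   -0.9] [-0.08  0.1   0.37]
```

Call:
servo_tool(plan=[{"dx": 6,"dy": -8,"dz": 0,"ax": 0,"ay": 0,"az": 0.1},{"dx": 14,"dy": -20,"dz": 0,"ax": 0,"ay": 0,"az": 0.1},{"dx": 17,"dy": -24,"dz": 0,"ax": 0,"ay": 0,"az": 0.1},{"dx": 17,"dy": -24,"dz": 0,"ax": 0,"ay": 0,"az": 0},{"dx": 17,"dy": -24,"dz": 0,"ax": 0,"ay": 0,"az": 0},{"dx": 17,"dy": -24,"dz": 0,"ax": 0,"ay": 0,"az": 0},{"dx": 17,"dy": -24,"dz": 0,"ax": 0,"ay": 0,"az": 0},{"dx": 15,"dy": -22,"dz": 0,"ax": 0,"ay": 0,"az": 0},{"dx": 11,"dy": -17,"dz": 0,"ax": 0,"ay": 0,"az": 0},{"dx": 5,"dy": -8,"dz": 0,"ax": 0,"ay": 0,"az": 0}])

```text
time: 23.2
position: [501.0, 243.2, 199.3]
tcp_rot: [-0.0, 0.953, 0.303, -0.001]
contact_force: [0.1, 0.4, -1.5]
width: 0.42
```

Call:
servo_tool(plan=[{"dx": 0,"dy": 0,"dz": 0,"ax": 0,"ay": 0,"az": 0},{"dx": 0,"dy": 0,"dz": 8,"ax": 0,"ay": 0,"az": 0},{"dx": 0,"dy": 0,"dz": 14,"ax": 0,"ay": 0,"az": 0},{"dx": 0,"dy": 0,"dz": 14,"ax": 0,"ay": 0,"az": 0},{"dx": 0,"dy": 0,"dz": 8,"ax": 0,"ay": 0,"az": 0},{"dx": 0,"dy": 0,"dz": 4,"ax": 0,"ay": 0,"az": 0},{"dx": 0,"dy": 0,"dz": 0,"ax": 0,"ay": 0,"az": 0},{"dx": 0,"dy": 0,"dz": 0,"ax": 0,"ay": 0,"az": 0}])

```text
time: 24.0
position: [502.5, 241.0, 152.2]
tcp_rot: [0.0, 0.953, 0.303, 0.0]
contact_force: [-0.1, 0.6, -2.2]
width: 0.426
```

Run:
```python
from h import *
s=read_state();print(s["width"]*94,s["contact_force"])
plan([499.5,242.3,123],frame(35.4)*FLIP,1)
a=imaging.get_image("side");b=imaging.get_image("top")
o=np.hstack([cv2.resize(b[150:250,150:250],None,fx=4,fy=4),crop(a,250,120,315,220,6)[:, :390]][1:]);cv2.imwrite("pics/s20.png",o)
```

```text
40.06486443910062 [-0.08  0.62 -2.17]
t 24.0 p0 [502.49 241.04 152.15] -> p1 [499.5 242.3 123. ] total turn [ 0.02 -0.02 -0.15] shift in tool0 [-1.72 -2.76 29.15]
row [-1.7 -2.8 29.2] [ 0.02 -0.02 -0.15]
```

View pics/s20.png

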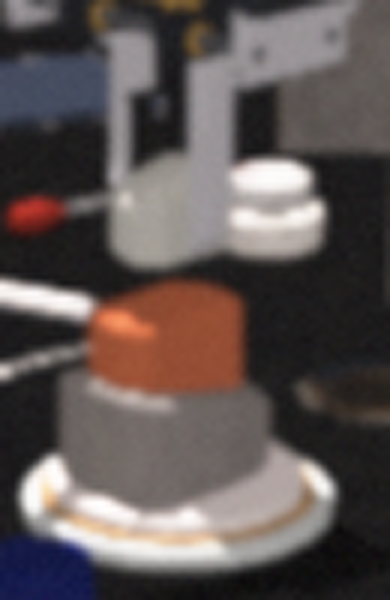

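The cap (108–232) hangs centred and level over the wedge (88–245), about 29 mm above it.

Call:
servo_tool(plan=[{"dx": -0.8,"dy": -1,"dz": 5,"ax": 0,"ay": 0,"az": 0},{"dx": -0.8,"dy": -1,"dz": 7,"ax": 0,"ay": 0,"az": 0},{"dx": 0,"dy": 0,"dz": 5,"ax": 0,"ay": 0,"az": 0},{"dx": 0,"dy": 0,"dz": 4,"ax": 0,"ay": 0,"az": 0},{"dx": 0,"dy": 0,"dz": 2,"ax": 0,"ay": 0,"az": 0},{"dx": 0,"dy": 0,"dz": 1,"ax": 0,"ay": 0,"az": 0},{"dx": 0,"dy": 0,"dz": 1,"ax": 0,"ay": 0,"az": 0},{"dx": 0,"dy": 0,"dz": 0,"ax": 0,"ay": 0,"az": 0},{"dx": 0,"dy": 0,"dz": 0,"ax": 0,"ay": 0,"az": 0}])

```text
time: 25.0
position: [499.8, 241.8, 127.1]
tcp_rot: [0.0, 0.953, 0.303, 0.0]
contact_force: [0.5, -0.5, -2.2]
width: 0.424
```

Call:
servo_tool(plan=[{"dx": 0,"dy": 0,"dz": 1,"ax": 0,"ay": 0,"az": 0},{"dx": 0,"dy": 0,"dz": 1,"ax": 0,"ay": 0,"az": 0},{"dx": 0,"dy": 0,"dz": 0,"ax": 0,"ay": 0,"az": 0}])

```text
time: 25.3
position: [499.5, 241.7, 124.7]
tcp_rot: [0.0, 0.953, 0.303, -0.0]
contact_force: [-0.1, 0.2, -0.9]
width: 0.424
```

Call:
servo_tool(plan=[{"dx": 0,"dy": 0,"dz": 1,"ax": 0,"ay": 0,"az": 0},{"dx": 0,"dy": 0,"dz": 0,"ax": 0,"ay": 0,"az": 0},{"dx": 0,"dy": 0,"dz": 0,"ax": 0,"ay": 0,"az": 0}])

```text
time: 25.6
position: [499.6, 241.7, 123.8]
tcp_rot: [0.0, 0.953, 0.303, -0.0]
contact_force: [0.4, 0.1, -1.5]
width: 0.422
```

Call:
servo_tool(plan=[{"dx": 0,"dy": 0,"dz": 0.7,"ax": 0,"ay": 0,"az": 0},{"dx": 0,"dy": 0,"dz": 0,"ax": 0,"ay": 0,"az": 0},{"dx": 0,"dy": 0,"dz": 0,"ax": 0,"ay": 0,"az": 0}])

```text
time: 25.9
position: [499.8, 241.8, 123.5]
tcp_rot: [0.0, 0.953, 0.303, 0.0]
contact_force: [-0.8, -0.0, -0.5]
width: 0.425
```

Call:
servo_tool(plan=[{"dx": 0,"dy": 0,"dz": 0.5,"ax": 0,"ay": 0,"az": 0},{"dx": 0,"dy": 0,"dz": 0,"ax": 0,"ay": 0,"az": 0},{"dx": 0,"dy": 0,"dz": 0,"ax": 0,"ay": 0,"az": 0}])

```text
time: 26.2
position: [499.8, 241.8, 123.5]
tcp_rot: [0.0, 0.953, 0.303, 0.0]
contact_force: [-3.5, -0.6, 5.8]
width: 0.42
```

Run:
```python
from h import *
a=imaging.get_image("side");cv2.imwrite("pics/s21.png",crop(a,250,130,315,220,6));print(read_state()["contact_force"])
```

```text
[-2.21 -0.63  6.14]
```

View pics/s21.png

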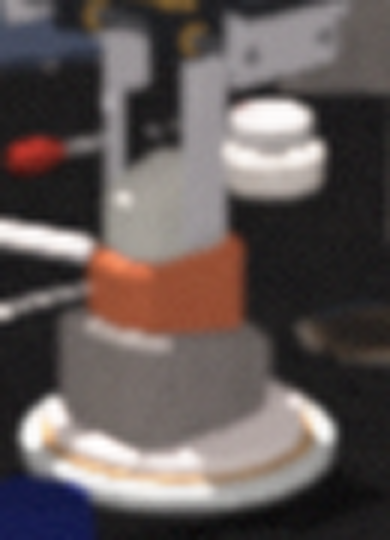

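The cap rests on the wedge (underside edge at about 105–230, 260) with 6 N of load. Opening.

Call:
servo_tool(plan=[{"dx": 0,"dy": 0,"dz": 0,"ax": 0,"ay": 0,"az": 0},{"dx": 0,"dy": 0,"dz": 0,"ax": 0,"ay": 0,"az": 0},{"dx": 0,"dy": 0,"dz": 0,"ax": 0,"ay": 0,"az": 0},{"dx": 0,"dy": 0,"dz": 0,"ax": 0,"ay": 0,"az": 0},{"dx": 0,"dy": 0,"dz": 0,"ax": 0,"ay": 0,"az": 0},{"dx": 0,"dy": 0,"dz": 0,"ax": 0,"ay": 0,"az": 0}], claw=0.2)

```text
time: 26.85
position: [499.6, 241.7, 122.6]
tcp_rot: [0.0, 0.953, 0.303, -0.0]
contact_force: [-0.7, 0.6, -0.1]
width: 0.798
```

Run:
```python
from h import *
a=imaging.get_image("side");cv2.imwrite("pics/s22.png",crop(a,250,130,315,220,6));print(read_state()["contact_force"],read_state()["width"])
```

```text
[-0.21 -0.18  0.03] 0.8004905730598353
```

View pics/s22.png

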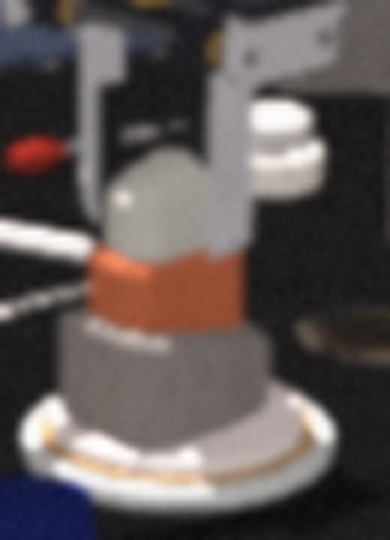

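The fingers are open and the cap stays put (105–215, 150–262). I lift straight up, then move aside so that both cameras see the stack.

Call:
servo_tool(plan=[{"dx": 0,"dy": 0,"dz": -4,"ax": 0,"ay": 0,"az": 0},{"dx": 0,"dy": 0,"dz": -8,"ax": 0,"ay": 0,"az": 0},{"dx": 0,"dy": 0,"dz": -14,"ax": 0,"ay": 0,"az": 0},{"dx": 0,"dy": 0,"dz": -18,"ax": 0,"ay": 0,"az": 0},{"dx": 0,"dy": 0,"dz": -20,"ax": 0,"ay": 0,"az": 0},{"dx": 0,"dy": 0,"dz": -20,"ax": 0,"ay": 0,"az": 0},{"dx": 0,"dy": 0,"dz": -20,"ax": 0,"ay": 0,"az": 0},{"dx": 0,"dy": 0,"dz": -10,"ax": 0,"ay": 0,"az": 0}])

```text
time: 27.7
position: [501.1, 242.3, 240.4]
tcp_rot: [0.0, 0.953, 0.303, 0.003]
contact_force: [0.6, 0.1, 0.6]
width: 0.8
```

Call:
servo_tool(plan=[{"dx": -6,"dy": 8,"dz": 0,"ax": 0,"ay": 0,"az": 0},{"dx": -14,"dy": 20,"dz": 0,"ax": 0,"ay": 0,"az": 0},{"dx": -17,"dy": 24,"dz": 0,"ax": 0,"ay": 0,"az": 0},{"dx": -17,"dy": 24,"dz": 0,"ax": 0,"ay": 0,"az": 0},{"dx": -17,"dy": 24,"dz": 0,"ax": 0,"ay": 0,"az": 0},{"dx": -17,"dy": 24,"dz": 0,"ax": 0,"ay": 0,"az": 0},{"dx": -17,"dy": 24,"dz": 0,"ax": 0,"ay": 0,"az": 0},{"dx": -17,"dy": 24,"dz": 0,"ax": 0,"ay": 0,"az": 0},{"dx": -12,"dy": 17,"dz": 0,"ax": 0,"ay": 0,"az": 0},{"dx": -6,"dy": 8,"dz": 0,"ax": 0,"ay": 0,"az": 0}])

```text
time: 28.7
position: [498.1, -1.9, 235.7]
tcp_rot: [-0.0, 0.953, 0.302, -0.001]
contact_force: [-0.4, 0.3, 0.8]
width: 0.8
```

Run:
```python
from h import *
a=imaging.get_image("side");b=imaging.get_image("top");t0=cv2.imread("pics/top0.png");s=cv2.imread("pics/side0.png")
g=lambda c:c[...,1].astype(int)
o=np.hstack([crop(b,165,170,230,240,6),crop(a,250,145,315,215,6)]);cv2.imwrite("pics/s23.png",o)
kt,ct,it=contour(b,(172,180,210,222),lambda c:(hsv(c)[1]>100)&(hsv(c)[0]<18)&(hsv(c)[2]>170)|((hsv(c)[1]<60)&(g(c)>900)))
P=onplane("top",kt,[0,0,110],[0,0,1]);print("wedge rect",cv2.minAreaRect(P[:,:2].astype(np.float32)))
# cap inside wedge outline
m=lambda c:(hsv(c)[1]<70)&(g(c)>100)
import itertools
c=crop(b,172,180,210,222,8);M=m(c).astype(np.uint8);W=np.zeros_like(M)
k=((kt-[172,180]+.5)*8-.5).astype(np.int32);hull=cv2.convexHull(k.reshape(-1,1,2));cv2.fillPoly(W,[hull],1);W=cv2.erode(W,np.ones((13,13),np.uint8))
M=cv2.morphologyEx(M&W,cv2.MORPH_OPEN,np.ones((5,5),np.uint8));q,_=cv2.findContours(M,0,1);q=max(q,key=cv2.contourArea)[:,0,:]
q=(q+.5)/8-.5+[172,180];P=onplane("top",q,[0,0,128],[0,0,1]);print("cap rect z128",cv2.minAreaRect(P[:,:2].astype(np.float32)))
# foot/plate/bystander pixel changes
d=cv2.absdiff(a,s).max(2);print("side diff regions near vials/blue:",[int(d[r[1]:r[3],r[0]:r[2]].max()) for r in((245,208,268,222),(257,238,275,272),(319,198,335,232),(330,220,347,250))])
print(read_state()["position"],read_state()["contact_force"])
cv2.imwrite("pics/s23f.png",a)
```

```text
wedge rect ((474.9298095703125, 225.2528533935547), (18.29408836364746, 46.02558517456055), 28.17412757873535)
cap rect z128 ((475.1854553222656, 227.1000213623047), (4.7478132247924805, 21.29471778869629), 26.934213638305664)
side diff regions near vials/blue: [9, 23, 83, 83]
[498.42  -1.04 236.  ] [ 0.23  0.4  -0.  ]
```

View pics/s23.png

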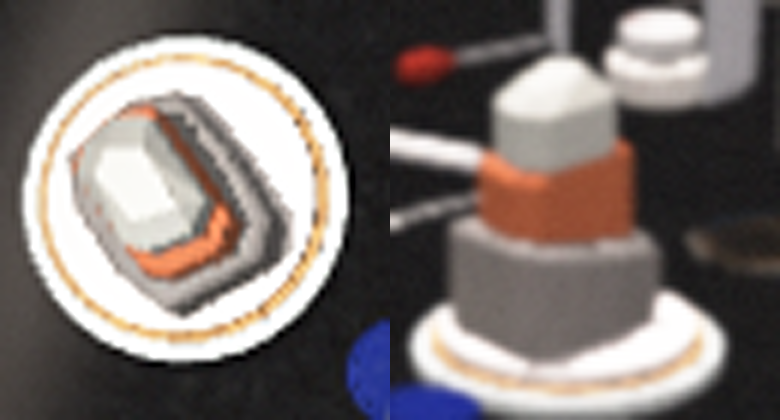

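View pics/s23f.png

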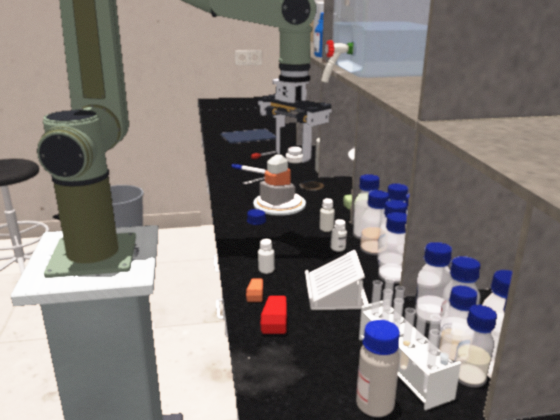

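The side view shows the stack standing upright, cap over wedge over foot. The vials and blue cap are where they were, and the arm is clear. My outline fit failed because it caught only the visible orange sliver, so I recheck the cap's centre from its outline (crop x 80–212, y 107–250), and check the foot from its lower edge.

Run:
```python
from h import *
u,v=165+146/6-.5,170+178/6-.5
for z in(115,125,135): print(z,onz("top",u,v,z))
a=imaging.get_image("side");s=cv2.imread("pics/side0.png")
# cap/wedge/foot silhouettes in side: tri with cap's apparent centre
print(tri((250+(556-390)/6,145+130/6),(u,v)))
# foot bottom edge comparison: dark-grey mask bbox start vs now
f=lambda im:contour(im,(255,180,305,210),lambda c:(c[...,1]>70)&(c[...,1]<150)&(hsv(c)[1]<50))[0]
for im in(s,a): k=f(im);print(k.min(0),k.max(0))
```

```text
115 [504.99 242.74 115.  ]
125 [503.79 240.75 125.  ]
135 [502.59 238.77 135.  ]
(array([504.02, 241.32, 122.2 ]), np.float64(0.2196276257864446))
[254.56 179.56] [294.94 204.69]
[254.56 179.56] [294.94 204.69]
```

```bash
python3 -c "
from bench import workorder
print(workorder.sign_off())"
```

```text
the job is handed in; nothing more can be done
None
```

I placed the wedge on the foot stone with its thick end over the low end, let go, and set the cap stone flat side down on top. The job is handed in at about 29 s of the 64 s allowed; no verdict was reported.

What the last checks showed:
- **Wedge:** its top centre measured (499, 242) mm against the foot's middle at (500, 243). The yaw matched the foot's within about 0.5°, and the top was level to within about 1 px in the side view. It stayed in place after release.
- **Cap:** its centre is about 5 mm from the middle of the wedge's top (18 mm allowed), and it stands upright.
- **Foot stone:** its outline in the side view came out identical before and after.
- **Bystanders:** the vials and blue cap look unmoved in the final picture. Pixel differences around two of the vials look like the arm's shadow, and I did not measure their positions.

What went wrong or disagreed:
- **Refused moves:** the first two move calls were refused because rows need all six numbers. Nothing moved.
- **Wedge recheck:** the outline fit of the wedge with the cap on it failed because most of the wedge was hidden. The wedge figures above are from before the cap went on; the cap's centre is from its outline read off a picture, with both views agreeing.
- **Cap estimate:** contact came at a tool height about 0.5 mm above my estimate for the cap.
- **Wedge estimate:** contact came about 1 mm below my estimate for the wedge.

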